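# Load the porcelain plate dryer and lock its rack in front of the fan

### The arm

A 6-joint arm with a two-finger parallel gripper is mounted at the origin on the work surface. World frame = base frame: x ahead of the robot, y to its left, z up, the work surface at z = 0. Lengths are in mm, angles in rad, forces in N, time in s.
With the tool pointing down it reaches from about 225 to 725 mm from the base axis. Payload 3.1 kg.
Tool frame: the origin (TCP) lies at the very end of the fingers, on their centre line; the grasp point (between the pads) lies 19 mm behind it; x points along the fingers, z is the direction in which the jaws open and shut, and the axes are right-handed (so a half turn about x gives the same grasp; the last joint's range is limited). The gripper opens to 85 mm and grips with 20 to 120 N. Pads are 22 mm wide; open, the fingers measure 114 mm over their backs; the gripper's body (76 mm by 85 mm) begins 54 mm behind the grasp point. The pads swing forward as they close: fully open they stand 13 mm farther back than shut.
Start: joints at [1.087, 0.048, 0.099, 1.622, 0, 1.443], TCP at [182.885, 492.108, 231.312] pointing down, gripper open.
Joint ranges: [-2.91, 2.91], [-0.99, 1.94], [-1.21, 1.42], [-2.12, 2.29], [-1.49, 1.47], [-3.14, 3.14]. Speed limits (rad/s): [2.79, 2.79, 3.14, 3.14, 3.14, 3.14].

### API

Orientations are given as a unit quaternion [x, y, z, w].
In Python, from bench import get_state, optics, robot gives the robot as it stands. The module is installed in compiled form; this text tells all that it offers.
- The arm moves only by the tool step_arm, never from a script. Its argument "steps" is a list of rows, each a list of 3 entries, a list of its own where there are three numbers: the closure in counts, from 0 (fully open) to 255 (shut), then the shift along the tool's x, y, z in mm, then the turn about the tool's x in degrees. In form: [[fingers, [dx, dy, dz], spin], ...]. A call has 1 to 12 rows; each row is the pose to reach, as a shift and turn from the pose commanded when the call began, along the tool's axes at that moment; what a row does not reach only later rows make up. A row lasts 1/12 s, in which the tool goes at most 41.7 mm and 7.16 degrees, less where a joint would pass 70% of its speed; a pose out of reach is approached as far as the arm can. A call with a gripper value outside its range is refused whole. The fingers move at their own pace and stop on an object; "grip_force" is the grip in N (left out, the last holds). Time passes only in rows, so rows that repeat a pose let the fingers close. It gives the time, the measured TCP pose, the force and the opening at its end, in the units of the state.
- get_state(): the state, without advancing time (a new reading comes with each control period).
- optics.snapshot(name): name is "side" or "top" or "wrist"; returns the picture (400x640x3 uint8, red, green, blue); there is no depth.
- optics.camera_params(name): a dict with "camera_matrix" (3x3 intrinsics, pixels), "k1" (the pictures are not rectified: a ray, as slopes to the right and down, at radius r is drawn at 1 + k1 r^2 times it, then the intrinsics apply), "R" (3x3) and "t" (3): a world point X has camera coordinates R X + t. Camera axes: x right, y down, z forward; pixel columns grow to the right and rows downward; lengths in mm; the calibration is good to about 2 mm. A picture is of the moment at which its call begins: read the wrist's pose just before it. camera_params takes no time and is no camera call; for the wrist camera it gives the pose at the moment of the call.
- robot.hand_in(): hands the job in, once; it reports no verdict.
The state is a dict: "t": time; "qpos": joint angles; "dq": joint speeds; "joint_torque": joint torques, N m; "tool_pos": TCP position; "ee_rot": TCP orientation; "force": force on the tool from outside, world axes, zero at the start; "moment": the same for the moment, N m; "opening": finger opening in mm.
Only numpy, scipy, OpenCV 4.12 (cv2) and the standard library are available. Lean on these libraries where they do the work, as an engineer would, in place of code of your own. Each camera call takes 0.05 s, during which the arm holds its last target. There are 200 camera calls.

### The job

First clear the amber jars off the dryer's bed and stand them upright on the black rubber mat, and stand every porcelain plate from the draining stand upright on a long edge in its own slot of the dryer rack, pushed fully down and centred across the rack, while the rack stays locked where it is. Then pull the spring plunger's black knob up, slide the rack along the square tube to the hole in front of the fan (two holes along) and let the plunger drop fully home in that hole. Leave the flask and the beaker alone; a jar that gets knocked out of place must end up on the mat again.

Things in the scene. Friction and masses are not known exactly. Their poses are not given: they have to be found in the camera images.
- plate1: white porcelain spot plate, a slab 90 x 10 x 60 mm (own x, y, z) with small round wells drawn on its faces, 130 g; origin at its centre; y is across its thickness. At the start it leans in the draining stand on a 90 mm edge, its top tipped about 24 degrees (0.42 rad) towards the stand's +y; neighbours are 48 mm apart. Absent in some runs
- plate2: white porcelain spot plate, a slab 90 x 10 x 60 mm (own x, y, z) with small round wells drawn on its faces, 130 g; origin at its centre; y is across its thickness. At the start it leans in the draining stand on a 90 mm edge, its top tipped about 24 degrees (0.42 rad) towards the stand's +y; neighbours are 48 mm apart. Absent in some runs
- plate3: white porcelain spot plate, a slab 90 x 10 x 60 mm (own x, y, z) with small round wells drawn on its faces, 130 g; origin at its centre; y is across its thickness. At the start it leans in the draining stand on a 90 mm edge, its top tipped about 24 degrees (0.42 rad) towards the stand's +y; neighbours are 48 mm apart. Absent in some runs
- plate4: white porcelain spot plate, a slab 90 x 10 x 60 mm (own x, y, z) with small round wells drawn on its faces, 130 g; origin at its centre; y is across its thickness. At the start it leans in the draining stand on a 90 mm edge, its top tipped about 24 degrees (0.42 rad) towards the stand's +y; neighbours are 48 mm apart. Absent in some runs
- jar1: squat amber glass jar with flat white screw lid, 46 mm diameter (lid 47), 35 mm tall, 120 g, standing; origin at the middle of its underside. Starts on the dryer's bed in the rack's way. Absent in some runs
- jar2: squat amber glass jar with flat white screw lid, 46 mm diameter (lid 47), 35 mm tall, 120 g, standing; origin at the middle of its underside. Starts on the dryer's bed in the rack's way. Absent in some runs
- jar3: squat amber glass jar with flat white screw lid, 46 mm diameter (lid 47), 35 mm tall, 120 g, standing; origin at the middle of its underside. Starts on the dryer's bed in the rack's way. Absent in some runs
- drainer: grey plastic draining stand, 110 x 220 mm, fixed, with four leaning slots one beside the other along its y (slot feet at y = -72, -24, 24, 72 mm, 18 mm up), tops leaning to its +y. Each slot has a back wall on the +y side of its plate that reaches 32 mm up the plate's 60 mm, and a low lip on the other side. Origin at its underside
- mat: black rubber bench mat lying flat, fixed, 140 (x) x 200 (y) x 5 mm; origin at the middle of its underside. Jars go on it; it may be on the left or the right, the draining stand on the other side
- dryer: the plate dryer, fixed: an aluminium bed 12 mm high, from x = -115 to +150 and y = -160 to +210 mm of its origin (on the bench). Along its y, at x = -85 mm, runs a square steel tube (30 mm, top at z = 42 mm) with holes 13 mm wide in its top at y = -65, -5, 55 and 115 mm. A 92 mm square black fan, top at z = 104 mm, stands at x = 102 to 142 mm, y = 9 to 101 mm
- carriage (a joint): slide of the rack along the tube, m: 0 at the start (plunger in the first hole), growing along the dryer's +y; holes at 0, 0.060, 0.120 (in front of the fan, the one wanted) and 0.180. About 2 N of friction; locked (1.5 mm play either way) while the plunger is home in a hole
- plunger (a joint): lift of the spring plunger, m: 0 when fully home in a hole, up to 0.018 when pulled right up. Its round-nosed 10 mm pin is 10 mm deep in a hole, so it must be pulled up by more than 10 mm to free the rack. Spring: 4 N at home, 8 N fully up. Let go between holes, the pin rests on the tube (reading 0.010)
- knob (a point): centre of the plunger's black knob, an upright cylinder 24 mm in diameter and 24 mm tall, on top of the sleeve at the robot's side of the rack, 82 mm above the bench when home; moves with rack and plunger. The housing (18 mm wide) ends 19 mm below this point and the sleeve 33 mm below it
- rack (a point): middle of the white rack (104 mm in x, 150 mm in y), at the height of the slot floors (21 mm above the bench); x across the rack (away from the robot), y along the tube, z up. A seated plate has its thickness along this y and its centre 30 mm above this point's height
- slot0 (a point): middle of the floor of rack slot 0 (counted from the dryer's -y end; slots are 40 mm apart). The slot is 14 mm wide between two fins 20 mm high, open at both ends; the plate stands in it with its 90 mm edge along the slot (x)
- slot1 (a point): middle of the floor of rack slot 1 (counted from the dryer's -y end; slots are 40 mm apart). The slot is 14 mm wide between two fins 20 mm high, open at both ends; the plate stands in it with its 90 mm edge along the slot (x)
- slot2 (a point): middle of the floor of rack slot 2 (counted from the dryer's -y end; slots are 40 mm apart). The slot is 14 mm wide between two fins 20 mm high, open at both ends; the plate stands in it with its 90 mm edge along the slot (x)
- slot3 (a point): middle of the floor of rack slot 3 (counted from the dryer's -y end; slots are 40 mm apart). The slot is 14 mm wide between two fins 20 mm high, open at both ends; the plate stands in it with its 90 mm edge along the slot (x)
- fan_hole (a point): the wanted hole, on the tube's top face, in front of the fan: when the rack is there the knob is straight above it
- flask: glass volumetric flask, 82 mm wide, 175 mm tall, a bystander, origin at its underside
- beaker: glass beaker, 74 mm wide, 95 mm tall, a bystander, origin at its underside

How it is judged:
By the outcome, as a careful person would: the job done as asked, in the order asked, and still so for the second after the job is handed in, with the robot touching nothing.
Of plate1, plate2, plate3, plate4 only 3 to 4 are there at a start; the rules pass over those that are not, and their reading is None.
Of jar1, jar2, jar3 only 2 to 3 are there at a start; the rules pass over those that are not, and their reading is None.
At some moment in a run one of jar1, jar2, jar3 may be knocked a few centimetres aside while the robot is not near it.
It also fails if it takes over 210 s, if anything falls off the work surface, if the arm or the gripper's body presses on something with over 40 N, if the wrist force passes 120 N, or if a joint passes its speed limit or range.

## Working session

There is one attempt and no reset: what is moved stays moved. The work goes in short steps, Python scripts to look and compute and a tool call to move; the robot and the scene stay as the last step left them, time stands still between calls to the robot, and variables do not carry over. Pictures are saved under pics/ and viewed, about 12 in all and at most 16, crops included, and the job is handed in when it is done.

Besides the shell and the picture viewer there is one more tool, called after "Request:" as name([rows], argument=value, ...), one row to a line, values as JSON. step_arm: Moves the arm, as the interface text tells. Its arguments: {"type":"object","properties":{"steps":{"type":"array","items":{"type":"array"}},"grip_force":{"type":"number"}},"required":["steps"]}

```bash
mkdir -p pics
cat > h.py <<'E'
import numpy as np, cv2
from bench import get_state, optics, robot
from scipy.spatial.transform import Rotation as Ro
def snap(n,f=None):
    im=optics.snapshot(n)
    if f: cv2.imwrite('pics/'+f,cv2.cvtColor(im,cv2.COLOR_RGB2BGR))
    return im
def ray(P,u,v):
    K=P['camera_matrix'];a=(u-K[0][2])/K[0][0];b=(v-K[1][2])/K[1][1]
    x,y=a,b
    for _ in range(20):
        s=1+P['k1']*(x*x+y*y);x,y=a/s,b/s
    R=np.array(P['R']);t=np.array(P['t'])
    return -R.T@t, R.T@np.array([x,y,1.])
def onz(P,u,v,z):
    o,d=ray(P,u,v);return o+d*(z-o[2])/d[2]
def proj(P,X):
    c=np.array(P['R'])@np.array(X)+np.array(P['t']);x,y=c[0]/c[2],c[1]/c[2]
    s=1+P['k1']*(x*x+y*y);K=P['camera_matrix']
    return np.array([K[0][0]*x*s+K[0][2],K[1][1]*y*s+K[1][2]])
def st():
    s=get_state();print('t',s['t'],'pos',np.round(s['tool_pos'],1),'F',np.round(s['force'],1),'op',np.round(s['opening'],1))
    R=Ro.from_quat(s['ee_rot']).as_matrix();print(np.round(R,3).tolist());return s,R
E
python3 - <<'E'
from h import *
st()
for n in['side','top']:
    P=optics.camera_params(n);o,d=ray(P,320,200);print(n,np.round(o),np.round(d,2),P['k1'],P['camera_matrix'])
    im=snap(n,n+'0.png')
E
```

```text
t 0.0 pos [182.6 491.6 230.1] F [-0.  -0.6 -0.1] op 85.5
[[-0.001, -0.937, 0.348], [-0.002, 0.348, 0.937], [-1.0, 0.0, -0.002]]
side [ 398. -648.  924.] [ 0.12  0.61 -0.78] 0.006048455201065467 [[418.99257373   0.         322.50831145]
 [  0.         418.99257373 198.62947607]
 [  0.           0.           1.        ]]
top [ 276.    9. 1425.] [ 0.2   0.02 -0.98] -0.07247490104463761 [[464.51603307   0.         322.46824456]
 [  0.         464.51603307 202.23732857]
 [  0.           0.           1.        ]]
```

View pics/top0.png

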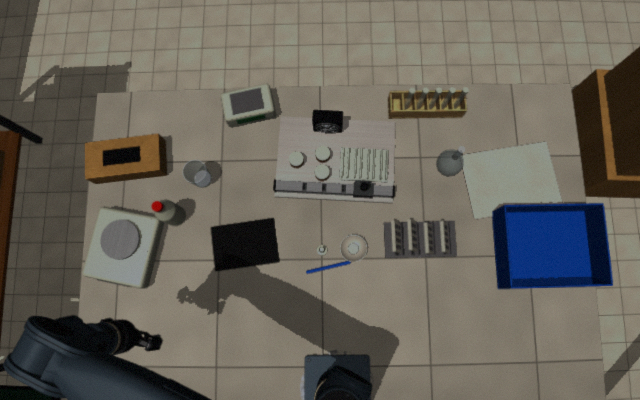

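View pics/side0.png

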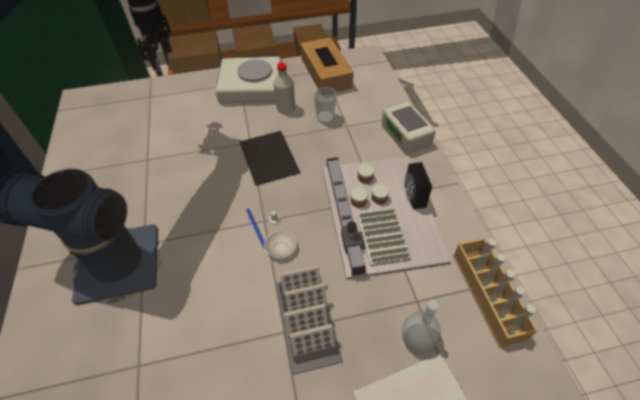

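The top view shows 3 jars at about (297,159), (322,153) and (322,172), the rack at (365,165) and the knob at (364,187). It also shows the mat at (245,244), 4 plates in the drainer at (420,238) and the fan at (327,120). I'll zoom in for detail.

Run:
```python
from h import *
im=cv2.imread('pics/top0.png')
c=im[100:275,200:465]; cv2.imwrite('pics/c1.png',cv2.resize(c,None,fx=3,fy=3,interpolation=cv2.INTER_CUBIC))
P=optics.camera_params('top')
g=im.astype(int)
# mat
m=((g.max(2)<45)*255).astype(np.uint8)
n,l,s,cc=cv2.connectedComponentsWithStats(m)
for i in range(1,n):
    if s[i,4]>150 and s[i,1]>80 :
        r=cv2.minAreaRect(np.argwhere(l==i)[:,::-1].astype(np.float32));print(s[i],np.round(onz(P,*cc[i],5)),[np.round(onz(P,*q,5)[:2]).tolist() for q in cv2.boxPoints(r)])
h=cv2.HoughCircles(cv2.GaussianBlur(cv2.resize(cv2.cvtColor(im,6)[140:190,270:345],None,fx=4,fy=4,interpolation=2),(5,5),0),3,1,40,param1=80,param2=18,minRadius=22,maxRadius=42)
for u,v,r in h[0]: print('jar',u/4+270,v/4+140,r/4,np.round(onz(P,u/4+270,v/4+140,47)))
for n,u,v,z in [('knob',364,185,94),('bedBL',275,198,12),('bedBR',394,201,12),('bedTL',280,119,12),('bedTR',395,122,12),('drBL',384,256,0),('drBR',455,256,0),('drTL',386,220,0),('drTR',456,221,0)]: print(n,np.round(onz(P,u,v,z)))
```

```text
[313 110  30  23 549] [825.  16.   5.] [[860.0, 63.0], [858.0, -32.0], [782.0, -30.0], [784.0, 63.0]]
[   0  115   43  225 1069] [ 599. 1053.    5.] [[877.0, 1139.0], [871.0, 982.0], [138.0, 907.0], [135.0, 1049.0]]
[157 137  10  39 248] [711. 551.   5.] [[780.0, 573.0], [779.0, 543.0], [651.0, 536.0], [651.0, 565.0]]
[103 147  37  19 545] [719. 690.   5.] [[738.0, 759.0], [750.0, 632.0], [701.0, 623.0], [688.0, 748.0]]
[353 181  20  17 202] [594. -93.   5.] [[572.0, -59.0], [622.0, -64.0], [617.0, -123.0], [567.0, -119.0]]
[587 182  53  14 229] [ 584. -894.    5.] [[605.0, -807.0], [603.0, -982.0], [560.0, -976.0], [563.0, -802.0]]
[494 207  16  81 808] [ 399. -510.    5.] [[527.0, -493.0], [529.0, -528.0], [283.0, -527.0], [281.0, -493.0]]
[ 585  206   25   78 1275] [ 402. -816.    5.] [[525.0, -789.0], [530.0, -848.0], [287.0, -843.0], [283.0, -787.0]]
[ 211  218   68   54 2823] [426. 278.   5.] [[481.0, 392.0], [508.0, 190.0], [371.0, 169.0], [343.0, 366.0]]
[145 222  19  65 235] [396. 562.   5.] [[302.0, 590.0], [500.0, 547.0], [496.0, 532.0], [298.0, 575.0]]
[  24  315  186   85 5365] [107. 684.   5.] [[115.0, 990.0], [292.0, 935.0], [94.0, 332.0], [-71.0, 391.0]]
[   0  330   66   70 1320] [ 12. 942.   5.] [[-46.0, 1034.0], [163.0, 1051.0], [166.0, 833.0], [-38.0, 820.0]]
[ 315  354   57   46 2113] [ 25. -27.   5.] [[-30.0, 65.0], [98.0, 63.0], [96.0, -102.0], [-32.0, -98.0]]
jar 322.625 152.875 7.275 [701.  32.  47.]
jar 321.875 171.375 7.35 [642.  35.  47.]
jar 295.625 158.375 7.475 [685. 116.  47.]
knob [586. -89.  94.]
bedBL [568. 183.  12.]
bedBR [ 552. -186.   12.]
bedTL [828. 169.  12.]
bedTR [ 811. -201.   12.]
drBL [ 384. -150.    0.]
drBR [ 380. -368.    0.]
drTL [ 495. -160.    0.]
drTR [ 488. -378.    0.]
```

View pics/c1.png

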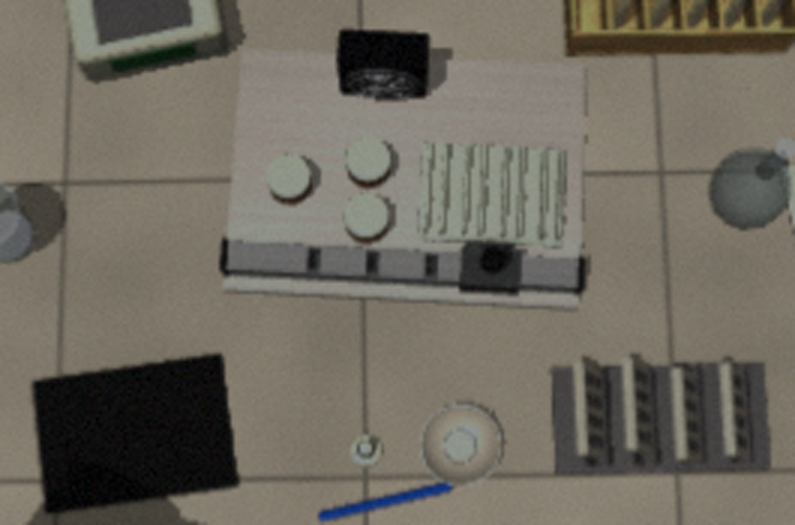

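The zoom gives jars at about (701,32), (642,35) and (685,116), and all sizes check out against the bed, drainer and mat. The dryer origin is near (674,-32) with yaw of about -0.043. Next I'll find the wrist camera's offset and head for the jars.

```bash
cat >> h.py <<'E'
def go(*pts):
    s,R=st();p=np.array(s['tool_pos'])
    for q in pts: print(q,'->',np.round(R.T@(np.array(q)-p),1).tolist())
E
python3 - <<'E'
from h import *
s,R=st();P=optics.camera_params('wrist');o,d=ray(P,320,200)
print('cam in tool',R.T@(o-s['tool_pos']),R.T@d,R.T@np.array(P['R']).T,P['camera_matrix'][0])
go((630,70,260),(685,116,120),(685,116,14))
E
```

```text
t 0.1 pos [182.6 491.6 230.2] F [ 1.   0.5 -0.7] op 85.5
[[-0.001, -0.937, 0.348], [-0.002, 0.348, 0.937], [-1.0, 0.0, -0.002]]
cam in tool [-142.42267869   77.88885177    0.55406637] [ 0.95395896 -0.29994305  0.00467871] [[-1.51463433e-04 -3.02188461e-01  9.53248190e-01]
 [ 2.50335153e-04 -9.53248182e-01 -3.02188419e-01]
 [ 9.99999957e-01  1.92861036e-04  2.20030637e-04]] [282.78277199   0.         318.73903405]
t 0.1 pos [182.6 491.6 230.2] F [ 1.   0.5 -0.7] op 85.5
[[-0.001, -0.937, 0.348], [-0.002, 0.348, 0.937], [-1.0, 0.0, -0.002]]
(630, 70, 260) -> [-29.4, -566.2, -239.5]
(685, 116, 120) -> [110.4, -601.8, -176.9]
(685, 116, 14) -> [216.4, -601.8, -176.7]
```

Request:
step_arm([
  [40,[-10,-40,-17],0],
  [40,[-20,-80,-34],0],
  [40,[-25,-120,-51],0],
  [40,[-29,-158,-67],0],
  [40,[-29,-196,-83],0],
  [40,[-29,-234,-99],0],
  [40,[-29,-272,-115],0],
  [40,[-29,-310,-131],0],
  [40,[-29,-348,-147],0],
  [40,[-29,-386,-163],0],
  [40,[-29,-424,-179],0],
  [40,[-29,-460,-195],0],
])

```text
t: 1.1
tool_pos: [545.5, 148.9, 259.7]
ee_rot: [-0.403, 0.581, 0.404, 0.58]
force: [0.5, 0.9, 0.5]
opening: 72.0
```

Request:
step_arm([
  [40,[0,-36,-15],0],
  [40,[0,-72,-30],0],
  [40,[0,-106,-44],0],
  [40,[0,-106,-44],0],
  [40,[0,-106,-44],0],
  [40,[0,-106,-44],0],
  [40,[0,-106,-44],0],
  [40,[0,-106,-44],0],
])

```text
t: 1.77
tool_pos: [627.8, 73.7, 261.2]
ee_rot: [-0.404, 0.58, 0.404, 0.581]
force: [0.5, -0.4, -0.2]
opening: 72.0
```

Run:
```python
from h import *
st();P=optics.camera_params('wrist');im=snap('wrist','w1.png')
g=cv2.GaussianBlur(cv2.cvtColor(im,cv2.COLOR_RGB2GRAY),(5,5),0)
for q in [(701,32,47),(642,35,47),(685,116,47)]: print(proj(P,q))
h=cv2.HoughCircles(g,3,1,30,param1=80,param2=22,minRadius=15,maxRadius=50)
if h is not None:
  for u,v,r in h[0][:8]: print(u,v,r,np.round(onz(P,u,v,47),1))
go((685,116,120),(685,116,14))
```

```text
t 1.7667 pos [627.8  73.7 261.2] F [ 0.5 -0.4 -0.2] op 72.0
[[0.001, -0.938, 0.347], [0.0, 0.347, 0.938], [-1.0, -0.001, 0.0]]
[308.15756801 233.81602235]
[294.25553129 194.46917207]
[362.91793247 203.3267375 ]
49.5 119.5 49.4 [ 440.1 -222.4   47. ]
171.5 254.5 42.7 [ 664.  -163.5   47. ]
310.5 265.5 42.7 [748.4  17.4  47. ]
207.5 219.5 42.7 [633.9 -89.3  47. ]
319.5 311.5 32.4 [827.9   1.9  47. ]
561.5 94.5 23.3 [636.  391.3  47. ]
255.5 203.5 45.0 [635.7 -18.1  47. ]
302.5 189.5 45.0 [639.5  47.6  47. ]
t 1.8167 pos [627.9  73.8 261.3] F [-0.8  0.1 -0.3] op 72.0
[[0.001, -0.938, 0.347], [0.0, 0.347, 0.938], [-1.0, -0.001, 0.001]]
(685, 116, 120) -> [141.4, -38.8, 59.4]
(685, 116, 14) -> [247.4, -38.7, 59.3]
```

View pics/w1.png

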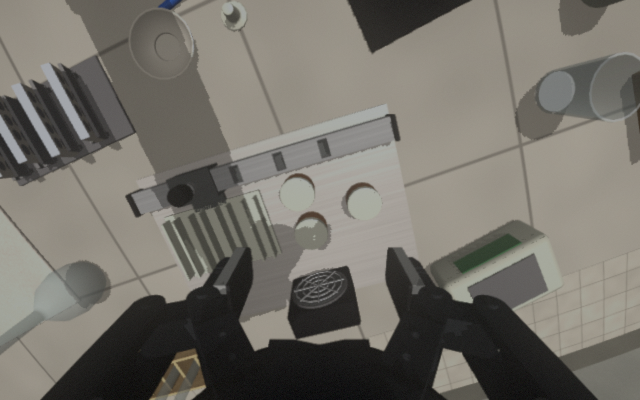

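The wrist view shows lids at (363,203), (297,192) and (312,228). These agree with the top-camera positions to a few mm, so I'll pick the left jar.

Request:
step_arm([
  [40,[35,-13,20],0],
  [40,[70,-26,40],0],
  [40,[105,-39,59],0],
  [40,[141,-39,59],0],
  [40,[170,-39,59],0],
  [40,[200,-39,59],0],
  [40,[225,-39,59],0],
  [40,[245,-39,59],0],
  [40,[247,-39,59],0],
  [40,[247,-39,59],0],
], grip_force=40)

```text
t: 2.65
tool_pos: [683.5, 115.0, 11.8]
ee_rot: [-0.403, 0.582, 0.405, 0.579]
force: [0.3, -0.3, 0.7]
opening: 71.9
```

Request:
step_arm([
  [150,[0,0,0],0],
  [150,[0,0,0],0],
  [150,[0,0,0],0],
  [150,[0,0,0],0],
  [150,[0,0,0],0],
  [150,[0,0,0],0],
])

```text
t: 3.15
tool_pos: [687.9, 114.7, 16.9]
ee_rot: [-0.405, 0.579, 0.403, 0.582]
force: [-0.3, 0.5, 6.5]
opening: 45.5
```

Run:
```python
from h import *
# mat targets zigzag, jar bottom offset later
c=np.array([426,279]);ux=np.array([.99,.132]);uy=np.array([-.132,.99])
T=[c+a*ux+b*uy for a,b in[(-30,60),(30,0),(-30,-60)]];print(np.round(T))
x,y=T[0]
go((685,116,130),(x,y,130),(x,y,10))
```

```text
[[388. 334.]
 [456. 283.]
 [404. 216.]]
t 3.15 pos [687.9 114.7  16.9] F [-0.3  0.5  6.5] op 45.5
[[0.006, -0.937, 0.348], [0.001, 0.348, 0.937], [-1.0, -0.005, 0.003]]
(685, 116, 130) -> [-113.1, 2.6, 0.5]
(np.float64(388.38), np.float64(334.44), 130) -> [-114.5, 356.7, 102.0]
(np.float64(388.38), np.float64(334.44), 10) -> [5.5, 357.3, 101.7]
```

Request:
step_arm([
  [150,[-30,0,0],0],
  [150,[-70,0,0],0],
  [150,[-110,0,0],0],
  [150,[-113,38,11],0],
  [150,[-113,76,22],0],
  [150,[-113,114,33],0],
  [150,[-113,152,44],0],
  [150,[-113,190,55],0],
  [150,[-113,228,66],0],
  [150,[-113,266,77],0],
  [150,[-113,304,88],0],
  [150,[-113,340,98],0],
])

```text
t: 4.15
tool_pos: [399.3, 325.3, 126.6]
ee_rot: [-0.404, 0.58, 0.404, 0.581]
force: [-0.7, 0.4, -1.3]
opening: 45.7
```

Request:
step_arm([
  [150,[0,17,4],0],
  [150,[40,17,4],0],
  [150,[70,17,4],0],
  [150,[70,17,4],0],
  [150,[70,17,4],0],
  [150,[70,17,4],0],
])

```text
t: 4.65
tool_pos: [387.4, 334.5, 57.8]
ee_rot: [-0.404, 0.58, 0.403, 0.581]
force: [0.3, 0.5, -0.4]
opening: 46.0
```

Run:
```python
from h import *
go((388,334,12))
```

```text
t 4.65 pos [387.4 334.5  57.8] F [ 0.3  0.5 -0.4] op 46.0
[[0.002, -0.937, 0.349], [0.001, 0.349, 0.937], [-1.0, -0.001, 0.001]]
(388, 334, 12) -> [45.8, -0.6, -0.3]
```

Request:
step_arm([
  [150,[25,0,0],0],
  [150,[42,0,0],0],
  [150,[46,0,0],0],
  [150,[46,0,0],0],
  [150,[46,0,0],0],
  [90,[46,0,0],0],
  [70,[46,0,0],0],
  [40,[46,0,0],0],
  [40,[46,0,0],0],
  [40,[10,0,0],0],
  [40,[-30,0,0],0],
  [40,[-70,0,0],0],
])

```text
t: 5.65
tool_pos: [385.4, 333.5, 126.6]
ee_rot: [-0.404, 0.582, 0.404, 0.58]
force: [0.8, 1.6, -0.2]
opening: 71.9
```

Request:
step_arm([
  [40,[0,-35,-20],0],
  [40,[0,-70,-40],0],
  [40,[0,-105,-60],0],
  [40,[0,-140,-79],0],
  [40,[0,-175,-98],0],
  [40,[0,-210,-118],0],
  [40,[0,-245,-137],0],
  [40,[0,-280,-157],0],
  [40,[0,-315,-176],0],
  [40,[0,-342,-191],0],
  [40,[0,-342,-191],0],
  [40,[0,-342,-191],0],
])

```text
t: 6.65
tool_pos: [641.2, 34.3, 125.8]
ee_rot: [-0.403, 0.581, 0.403, 0.581]
force: [-0.2, 0.5, -1.2]
opening: 72.2
```

Run:
```python
from h import *
snap('top','top1.png')
go((642,35,18),(701,32,130))
a=cv2.imread('pics/top1.png')[205:285,200:300];a=cv2.resize(a,None,fx=4,fy=4)
P=optics.camera_params('wrist');b=cv2.cvtColor(snap('wrist'),4);print([proj(P,q).round() for q in[(642,35,47),(701,32,47)]])
cv2.imwrite('pics/c2.png',np.hstack([a,cv2.resize(b,(400,250))[:, :] if 0 else cv2.copyMakeBorder(cv2.resize(b,(400,250)),0,70,0,0,0)]))
```

```text
t 6.7 pos [640.5  35.6 126. ] F [0.1 0.6 0.2] op 71.9
[[-0.001, -0.937, 0.349], [0.001, 0.349, 0.937], [-1.0, 0.001, 0.0]]
(642, 35, 18) -> [108.0, -1.8, -0.1]
(701, 32, 130) -> [-4.0, -58.0, 17.7]
[array([318., 211.]), array([338., 271.])]
```

View pics/c2.png

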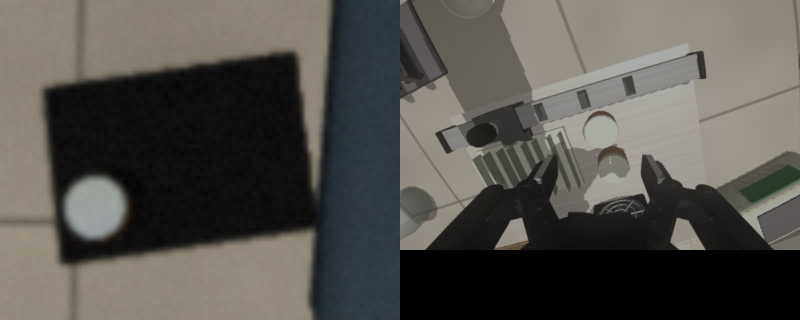

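Jar 1 stands on the mat at crop (95,208). The next jar's lid is seen where it was predicted.

Request:
step_arm([
  [65,[0,-3,0],0],
  [65,[40,-3,0],0],
  [65,[70,-3,0],0],
  [65,[95,-3,0],0],
  [65,[108,-3,0],0],
  [65,[108,-3,0],0],
  [65,[108,-3,0],0],
  [150,[108,-3,0],0],
  [150,[108,-3,0],0],
  [150,[108,-3,0],0],
  [150,[108,-3,0],0],
  [150,[108,-3,0],0],
])

```text
t: 7.75
tool_pos: [645.7, 35.1, 21.6]
ee_rot: [-0.405, 0.579, 0.403, 0.582]
force: [0.9, 1.1, 5.4]
opening: 45.5
```

Run:
```python
from h import *
go((456,283,130),(456,283,12))
```

```text
t 7.75 pos [645.7  35.1  21.6] F [0.9 1.1 5.4] op 45.5
[[0.006, -0.937, 0.348], [0.0, 0.348, 0.937], [-1.0, -0.005, 0.002]]
(456, 283, 130) -> [-109.4, 263.6, 166.6]
(456, 283, 12) -> [8.6, 264.2, 166.3]
```

Request:
step_arm([
  [150,[-35,0,0],0],
  [150,[-75,0,0],0],
  [150,[-109,5,5],0],
  [150,[-109,38,26],0],
  [150,[-109,71,47],0],
  [150,[-109,104,68],0],
  [150,[-109,137,88],0],
  [150,[-109,170,109],0],
  [150,[-109,203,130],0],
  [150,[-109,236,150],0],
  [150,[-109,264,166],0],
  [150,[-75,264,166],0],
])

```text
t: 8.75
tool_pos: [454.9, 289.3, 101.0]
ee_rot: [-0.405, 0.574, 0.406, 0.584]
force: [2.7, 0.5, 0.3]
opening: 45.2
```

Request:
step_arm([
  [150,[30,0,0],0],
  [150,[40,0,0],0],
  [150,[40,0,0],0],
  [150,[40,0,0],0],
  [150,[40,0,0],0],
])

```text
t: 9.17
tool_pos: [455.3, 282.7, 55.2]
ee_rot: [-0.404, 0.58, 0.403, 0.582]
force: [0.7, 0.3, -0.8]
opening: 45.5
```

Run:
```python
from h import *
go((456,283,16),(701,32,130))
```

```text
t 9.1667 pos [455.3 282.7  55.2] F [ 0.7  0.3 -0.8] op 45.5
[[0.003, -0.937, 0.349], [0.001, 0.349, 0.937], [-1.0, -0.002, 0.002]]
(456, 283, 16) -> [39.2, -0.5, 0.4]
(701, 32, 130) -> [-74.5, -317.9, -149.0]
```

Request:
step_arm([
  [150,[25,0,0],0],
  [150,[37,0,0],0],
  [150,[40,0,0],0],
  [150,[40,0,0],0],
  [150,[40,0,0],0],
  [90,[40,0,0],0],
  [70,[40,0,0],0],
  [50,[40,0,0],0],
  [50,[40,0,0],0],
  [50,[5,0,0],0],
  [50,[-35,0,0],0],
  [50,[-75,0,0],0],
])

```text
t: 10.17
tool_pos: [452.3, 282.0, 128.1]
ee_rot: [-0.403, 0.582, 0.404, 0.579]
force: [1.5, 0.4, 0.3]
opening: 68.9
```

Request:
step_arm([
  [60,[0,-36,-17],0],
  [60,[0,-72,-34],0],
  [60,[0,-108,-51],0],
  [60,[0,-144,-68],0],
  [60,[0,-180,-85],0],
  [60,[0,-216,-102],0],
  [60,[0,-252,-119],0],
  [60,[0,-288,-136],0],
  [60,[0,-318,-149],0],
  [60,[0,-318,-149],0],
  [60,[0,-318,-149],0],
  [60,[0,-318,-149],0],
])

```text
t: 11.17
tool_pos: [699.5, 32.4, 127.8]
ee_rot: [-0.403, 0.581, 0.404, 0.58]
force: [0.0, -1.3, 0.5]
opening: 65.1
```

Run:
```python
from h import *
snap('top','top2.png')
go((701,32,20))
a=cv2.imread('pics/top2.png')[205:285,200:300];a=cv2.resize(a,None,fx=4,fy=4)
P=optics.camera_params('wrist');b=cv2.cvtColor(snap('wrist','w2.png'),4);print([proj(P,q).round() for q in[(701,32,47)]])
cv2.imwrite('pics/c3.png',np.hstack([a,b[80:400,120:520]]))
```

```text
t 11.2167 pos [699.3  33.1 128.4] F [ 0.5 -0.5 -0.5] op 65.4
[[-0.001, -0.938, 0.348], [0.001, 0.348, 0.938], [-1.0, 0.001, 0.0]]
(701, 32, 20) -> [108.4, -2.0, -0.4]
[array([317., 211.])]
```

View pics/c3.png

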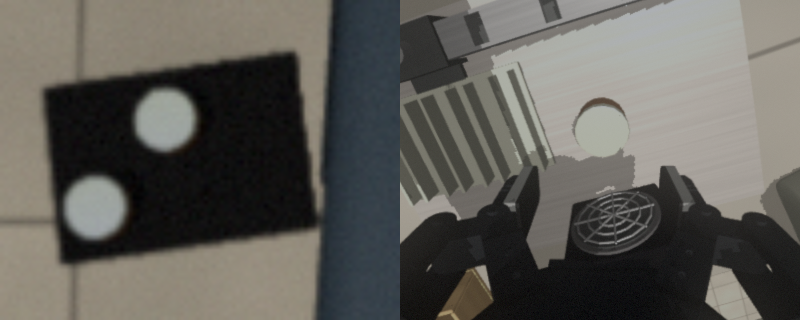

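Two jars stand on the mat and the third lid is between the fingers. Picking it.

Request:
step_arm([
  [60,[0,-2,3],0],
  [60,[40,-2,3],0],
  [60,[70,-2,3],0],
  [60,[95,-2,3],0],
  [60,[108,-2,3],0],
  [60,[108,-2,3],0],
  [60,[108,-2,3],0],
  [150,[108,-2,3],0],
  [150,[108,-2,3],0],
  [150,[108,-2,3],0],
  [150,[108,-2,3],0],
  [150,[108,-2,3],0],
])

```text
t: 12.27
tool_pos: [705.2, 34.3, 24.0]
ee_rot: [-0.405, 0.579, 0.402, 0.582]
force: [0.1, 1.0, 5.7]
opening: 45.5
```

Run:
```python
from h import *
go((404,216,130),(404,216,16))
```

```text
t 12.2667 pos [705.2  34.3  24. ] F [0.1 1.  5.7] op 45.5
[[0.006, -0.937, 0.348], [0.0, 0.348, 0.937], [-1.0, -0.006, 0.002]]
(404, 216, 130) -> [-107.8, 345.1, 65.7]
(404, 216, 16) -> [6.2, 345.7, 65.4]
```

Request:
step_arm([
  [150,[-35,0,0],0],
  [150,[-75,0,0],0],
  [150,[-108,5,2],0],
  [150,[-108,43,9],0],
  [150,[-108,81,16],0],
  [150,[-108,119,23],0],
  [150,[-108,157,30],0],
  [150,[-108,195,37],0],
  [150,[-108,233,44],0],
  [150,[-108,271,51],0],
  [150,[-108,309,58],0],
  [150,[-108,345,65],0],
])

```text
t: 13.27
tool_pos: [400.2, 215.9, 128.5]
ee_rot: [-0.403, 0.581, 0.404, 0.581]
force: [0.3, 0.8, -0.9]
opening: 45.2
```

Request:
step_arm([
  [150,[40,0,0],0],
  [150,[70,0,0],0],
  [150,[75,0,0],0],
  [150,[75,0,0],0],
  [150,[75,0,0],0],
])

```text
t: 13.68
tool_pos: [402.6, 215.3, 54.2]
ee_rot: [-0.404, 0.581, 0.403, 0.581]
force: [0.7, 0.8, -0.7]
opening: 45.5
```

Run:
```python
from h import *
go((404,216,18))
```

```text
t 13.6833 pos [402.6 215.3  54.2] F [ 0.7  0.8 -0.7] op 45.5
[[0.001, -0.937, 0.349], [0.0, 0.349, 0.937], [-1.0, -0.0, 0.0]]
(404, 216, 18) -> [36.2, -1.0, 1.2]
```

Request:
step_arm([
  [150,[25,0,0],0],
  [150,[35,0,0],0],
  [150,[37,0,0],0],
  [150,[37,0,0],0],
  [150,[37,0,0],0],
  [90,[37,0,0],0],
  [70,[37,0,0],0],
  [50,[37,0,0],0],
  [50,[37,0,0],0],
  [50,[2,0,0],0],
  [50,[-38,0,0],0],
  [50,[-78,0,0],0],
])

```text
t: 14.68
tool_pos: [400.6, 214.9, 131.4]
ee_rot: [-0.403, 0.582, 0.404, 0.579]
force: [0.9, 0.0, 0.9]
opening: 68.7
```

Request:
step_arm([
  [120,[-10,-18,-36],-3],
  [120,[-20,-35,-72],-6],
  [120,[-30,-53,-108],-9],
  [120,[-40,-70,-144],-12],
  [120,[-50,-88,-180],-15],
  [120,[-60,-105,-217],-18],
  [120,[-65,-123,-253],-18],
  [120,[-65,-140,-289],-18],
  [120,[-65,-158,-325],-18],
  [120,[-65,-175,-361],-18],
  [120,[-65,-193,-397],-18],
  [120,[-65,-211,-434],-18],
])

```text
t: 15.68
tool_pos: [448.5, -267.0, 196.6]
ee_rot: [-0.49, 0.51, 0.489, 0.511]
force: [0.3, -0.0, 0.5]
opening: 45.1
```

Request:
step_arm([
  [120,[0,0,0],0],
  [120,[0,0,0],0],
  [120,[0,0,0],0],
  [120,[0,0,0],0],
  [120,[0,0,0],0],
])

```text
t: 16.1
tool_pos: [448.8, -263.7, 196.7]
ee_rot: [-0.49, 0.51, 0.49, 0.51]
force: [0.2, 0.5, 0.6]
opening: 45.1
```

Run:
```python
from h import *
s,_=st();print(s['qpos'])
snap('top','top3.png');b=snap('wrist','w3.png')
P=optics.camera_params('wrist');np.save('w3.npy',{k:np.array(v) for k,v in P.items()},allow_pickle=True)
```

```text
t 16.1 pos [ 448.8 -263.7  196.7] F [0.2 0.5 0.6] op 45.1
[[0.0, -0.999, 0.04], [-0.0, 0.04, 0.999], [-1.0, -0.0, -0.0]]
[-6.60114082e-01  3.05557334e-02  1.24415350e-02  1.55240008e+00
  1.83767822e-04 -6.20336915e-01]
```

View pics/w3.png

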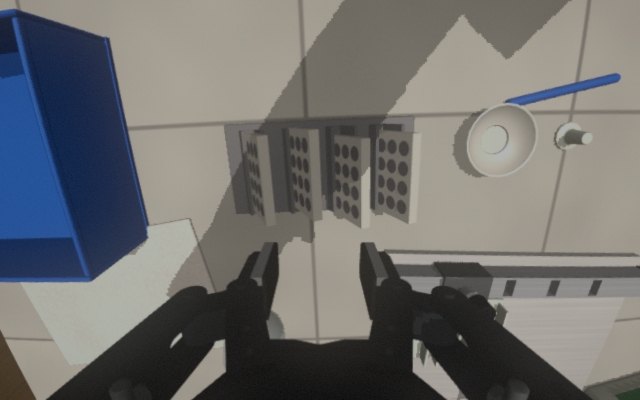

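All four plates are visible, with top edges at about (267,178), (314,175), (362,182) and (410,176). I'll zoom for their corners.

Run:
```python
from h import *
im=cv2.imread('pics/w3.png')[120:245,230:425]
im=cv2.convertScaleAbs(im,alpha=1.4)
cv2.imwrite('pics/c4.png',cv2.resize(im,None,fx=4,fy=4,interpolation=cv2.INTER_CUBIC))
```

```text
(no output)
```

View pics/c4.png

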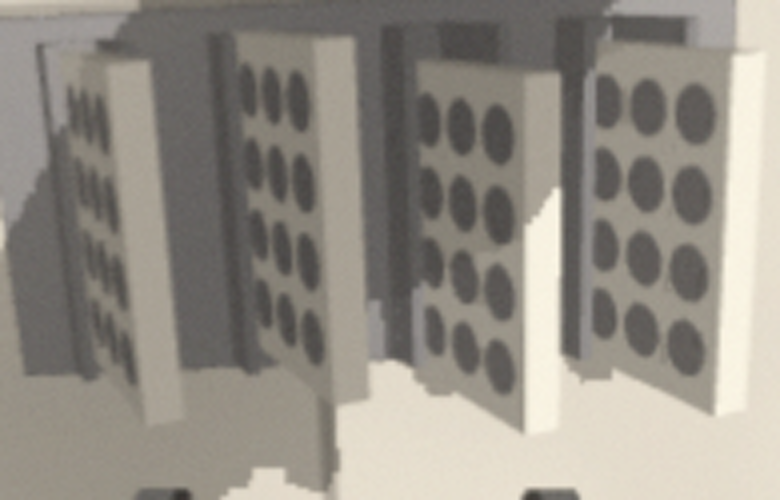

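Run:
```python
from h import *
P=np.load('w3.npy',allow_pickle=True).item()
C={'A':[(107,60),(150,62),(183,415),(150,422)],'B':[(316,38),(353,38),(367,398),(332,403)],'C':[(524,72),(558,72),(556,425),(526,432)],'D':[(730,50),(762,50),(745,408),(716,413)]}
for k,c in C.items():
    Q=np.array([onz(P,230+u/4,120+v/4,z) for (u,v),z in zip(c,[75,71,71,75])])
    print(k,Q.mean(0).round(1),'len',np.linalg.norm(Q[3]-Q[0]).round(1),'thk',np.linalg.norm((Q[1]-Q[0]+Q[2]-Q[3])/2).round(1),'yawdeg',np.degrees(np.arctan2(Q[3,1]+Q[2,1]-Q[0,1]-Q[1,1],Q[3,0]+Q[2,0]-Q[0,0]-Q[1,0])).round(1))
go((440,-180,60))
im=cv2.imread('pics/top3.png');cv2.imwrite('pics/c5.png',np.hstack([cv2.resize(im[205:285,200:290],None,fx=4,fy=4),cv2.resize(im[140:205,335:402],None,fx=5,fy=5)[:320]]))
```

```text
A [ 434.8 -312.6   73. ] len 89.7 thk 9.4 yawdeg 0.6
B [ 431.7 -265.4   73. ] len 89.2 thk 9.5 yawdeg -0.1
C [ 441.2 -217.4   73. ] len 89.6 thk 9.3 yawdeg 0.5
D [ 438.  -169.5   73. ] len 89.7 thk 9.7 yawdeg 1.1
t 16.2 pos [ 448.9 -263.8  196.7] F [ 0.3 -0.7  0.4] op 45.3
[[0.0, -0.999, 0.04], [-0.0, 0.04, 0.999], [-1.0, -0.001, -0.0]]
(440, -180, 60) -> [136.7, 12.3, 83.4]
```

View pics/c5.png

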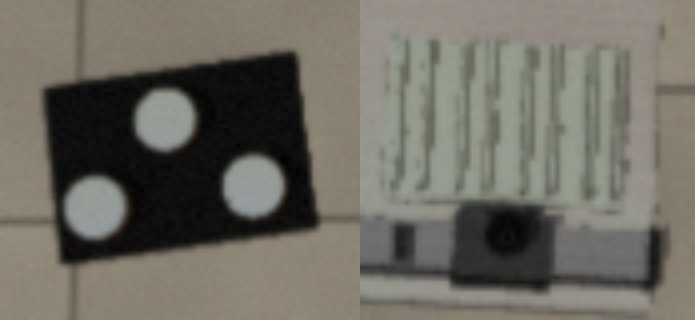

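All three jars stand on the mat. Plate top centres are A (434.8,-312.6), B (431.7,-265.4), C (441.2,-217.4) and D (438.0,-169.5). Lengths of 89-90 mm, thickness of 9.5 mm and 48 mm spacing all check. I'll take A first because its -y side is free.

Run:
```python
from h import *
go((434.8,-315.5,110),(434.8,-315.5,53),(434.8,-332,53))
```

```text
t 16.2 pos [ 448.9 -263.8  196.7] F [ 0.3 -0.7  0.4] op 45.3
[[0.0, -0.999, 0.04], [-0.0, 0.04, 0.999], [-1.0, -0.001, -0.0]]
(434.8, -315.5, 110) -> [86.8, 12.1, -52.2]
(434.8, -315.5, 53) -> [143.8, 12.1, -52.2]
(434.8, -332, 53) -> [143.8, 11.5, -68.7]
```

Request:
step_arm([
  [145,[20,6,-25],-3],
  [145,[50,12,-52],-3],
  [145,[87,12,-52],-3],
  [145,[87,12,-52],-3],
  [145,[115,12,-52],-3],
  [145,[138,12,-52],-3],
  [145,[144,12,-52],-3],
  [145,[144,12,-52],-3],
  [145,[144,12,-52],-3],
], grip_force=30)

```text
t: 16.95
tool_pos: [435.5, -316.4, 54.1]
ee_rot: [0.504, -0.497, -0.502, -0.497]
force: [0.6, 0.3, 0.8]
opening: 36.7
```

Run:
```python
from h import *
go((434.8,-332,53))
b=cv2.cvtColor(snap('wrist'),4);cv2.imwrite('pics/w4.png',b[60:400,140:560])
```

```text
t 16.95 pos [ 435.5 -316.4   54.1] F [0.6 0.3 0.8] op 36.7
[[0.001, -1.0, -0.012], [-0.001, -0.012, 1.0], [-1.0, -0.001, -0.001]]
(434.8, -332, 53) -> [1.1, 0.8, -15.5]
```

View pics/w4.png

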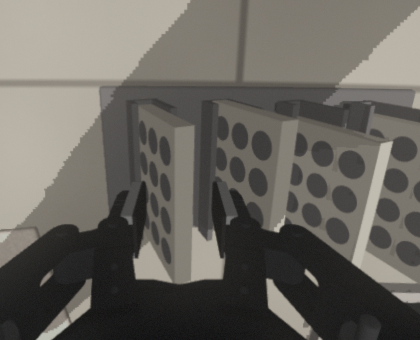

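The fingers straddle plate A, whose top edge is at crop (185,200). I'll pull it upright while closing.

Request:
step_arm([
  [170,[0,0,-2],0],
  [185,[0,0,-5],0],
  [195,[0,0,-9],0],
  [200,[0,0,-13],0],
  [205,[0,0,-16],0],
  [255,[0,0,-17],0],
  [255,[0,0,-17],0],
  [255,[0,0,-17],0],
  [255,[0,0,-17],0],
  [255,[0,0,-17],0],
  [255,[0,0,-17],0],
], grip_force=50)

```text
t: 17.92
tool_pos: [435.1, -333.9, 53.8]
ee_rot: [0.503, -0.497, -0.502, -0.497]
force: [-1.0, 3.7, 5.3]
opening: 9.6
```

Request:
step_arm([
  [255,[-20,0,0],0],
  [255,[-50,0,0],0],
  [255,[-85,0,0],0],
  [255,[-120,0,0],0],
  [255,[-120,0,0],0],
  [255,[-120,0,0],0],
  [255,[-120,0,0],0],
])

```text
t: 18.5
tool_pos: [434.3, -333.6, 171.4]
ee_rot: [-0.502, 0.498, 0.503, 0.497]
force: [0.0, 0.8, -2.3]
opening: 9.2
```

Run:
```python
from h import *
st()
b=cv2.cvtColor(snap('wrist','w5f.png'),4);s=cv2.cvtColor(snap('side'),4)
cv2.imwrite('pics/w5.png',np.vstack([np.hstack([b[100:400,160:500],cv2.resize(s[220:370,240:390],(300,300))])]))
```

```text
t 18.5 pos [ 434.3 -333.6  171.4] F [ 0.   0.8 -2.3] op 9.2
[[-0.001, -1.0, -0.01], [0.0, -0.01, 1.0], [-1.0, 0.001, 0.0]]
```

View pics/w5.png

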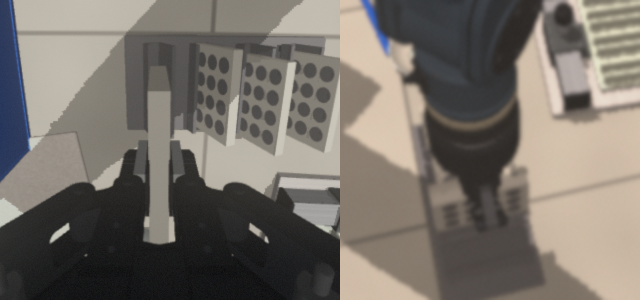

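Plate A is held flat and upright, with the opening at 9.2 mm. Next I hover beside the rack to measure the slots from close up.

Request:
step_arm([
  [255,[0,-24,32],1],
  [255,[0,-48,64],3],
  [255,[0,-73,96],3],
  [255,[0,-98,128],3],
  [255,[0,-123,160],3],
  [255,[0,-148,192],3],
  [255,[0,-173,224],3],
  [255,[0,-198,256],3],
  [255,[0,-223,288],3],
  [255,[0,-249,321],3],
  [255,[0,-249,321],3],
  [255,[0,-249,321],3],
])

```text
t: 19.6
tool_pos: [679.7, -7.1, 167.5]
ee_rot: [-0.489, 0.511, 0.492, 0.508]
force: [0.1, 0.1, -2.0]
opening: 9.1
```

Request:
step_arm([
  [255,[0,0,0],0],
  [255,[0,0,0],0],
  [255,[0,0,0],0],
  [255,[0,0,0],0],
])

```text
t: 19.93
tool_pos: [679.8, -11.2, 172.8]
ee_rot: [-0.489, 0.511, 0.489, 0.511]
force: [0.2, -0.0, -2.2]
opening: 8.9
```

Run:
```python
from h import *
st()
P=optics.camera_params('wrist');b=cv2.cvtColor(snap('wrist','w6.png'),4)
np.save('w6.npy',{k:np.array(v) for k,v in P.items()},allow_pickle=True)
cv2.imwrite('pics/c6.png',cv2.resize(cv2.convertScaleAbs(b[60:260,60:320],alpha=1.3),None,fx=3,fy=3,interpolation=2))
```

```text
t 19.9333 pos [679.8 -11.2 172.8] F [ 0.2 -0.  -2.2] op 8.9
[[0.0, -0.999, 0.044], [-0.0, 0.044, 0.999], [-1.0, -0.0, -0.0]]
```

View pics/c6.png

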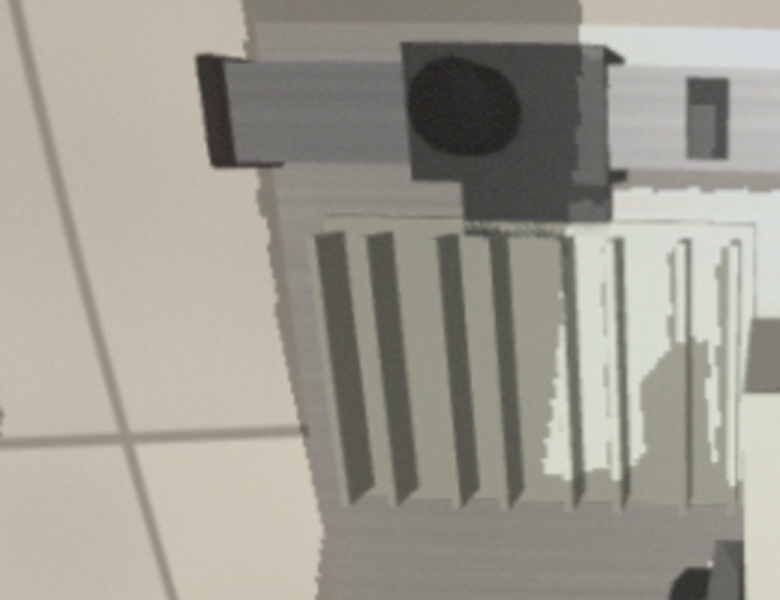

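The rack's eight fins are clear, with pairs at crop x of about 313/366, 438/490, 562/613 and 683/730, and the knob at (465,105). I'll fit the fin edges.

Run:
```python
from h import *
P=np.load('w6.npy',allow_pickle=True).item()
g=cv2.GaussianBlur(cv2.imread('pics/w6.png',0).astype(np.float32),(3,3),0)
T=np.array([674,-32]);a=-.044;ux=np.array([np.cos(a),np.sin(a)]);uy=np.array([-np.sin(a),np.cos(a)])
def D(p): q=p[:2]-T;return np.array([q@ux,q@uy])
for row in (150,165,180,200):
    d=np.diff(g[row,150:310]); out=[]
    for i in range(1,len(d)-1):
        if abs(d[i])>9 and abs(d[i])>=abs(d[i-1]) and abs(d[i])>abs(d[i+1]):
            u=150+i+.5; z=41 if d[i]<0 else 21
            out.append(('-' if d[i]<0 else '+')+str(D(onz(P,u,row,z))[1].round(1)))
    print(row,out)
# ends of the slots: fin top ends, knob, rack front edges
for n,u,v,z in[('finend near1',313,237,41),('finend far1',347,503,41),('near3',440,237,41),('far3',460,503,41),('near7',686,242,41),('far7',686,510,41),('knob',465,105,94)]:
    print(n,onz(P,60+u/3,60+v/3,z).round(1),D(onz(P,60+u/3,60+v/3,z)).round(1))
```

```text
150 ['--128.1', '+-128.2', '--111.0', '+-111.1', '--87.2', '+-87.8', '--70.5', '+-70.9', '--48.0', '+-47.9', '--30.6', '+-31.3', '--13.2', '+-13.6', '--8.3', '+-7.4', '-1.3', '+5.0', '+10.2']
165 ['--144.8', '--128.4', '+-128.4', '--111.1', '+-111.0', '--87.9', '+-88.4', '--70.9', '+-71.3', '--47.1', '+-47.9', '--31.4', '+-31.0', '--13.7', '+-13.1', '--8.8', '+-7.9', '-2.0', '+4.8']
180 ['--144.3', '--128.7', '+-128.6', '--111.1', '+-112.0', '--88.6', '+-89.1', '--71.4', '+-71.7', '+-56.6', '--48.2', '+-49.0', '--31.2', '+-31.9', '--18.2', '--9.3', '+-8.3', '+-3.0', '-1.7', '+4.5', '-7.7']
200 ['--142.7', '--128.9', '+-129.7', '--112.0', '+-112.8', '--89.0', '+-89.3', '--72.4', '+-72.7', '+-61.6', '--48.8', '+-49.5', '--32.4', '+-31.9', '--24.2', '--9.9', '+-9.0', '+-3.5', '-2.3', '+4.1', '+8.5']
finend near1 [ 620.1 -157.4   41. ] [ -48.4 -127.6]
finend far1 [ 712.6 -164.2   41. ] [  44.4 -130.4]
near3 [ 622.3 -115.7   41. ] [-48.  -85.9]
far3 [ 714.2 -123.4   41. ] [ 44.1 -89.6]
near7 [627.7 -36.9  41. ] [-46.   -6.9]
far7 [720.1 -43.8  41. ] [46.6 -9.8]
knob [586.6 -83.5  94. ] [-85.  -55.3]
```

Run:
```python
from h import *
P=optics.camera_params('wrist');s,R=st();p=np.array(s['tool_pos'])
im=snap('wrist');g=cv2.GaussianBlur(cv2.cvtColor(im,cv2.COLOR_RGB2GRAY).astype(np.float32),(3,3),0)
for dx in(-45,-30,-15):   # along tool -y... point on plate near camera: tool +y
    for zt in (24,28):
        X=p+R@np.array([-zt,-dx,0]);c=proj(P,X);l=proj(P,X+R@[0,0,-5]);r=proj(P,X+R@[0,0,5])
        d=np.diff(g[int(round(c[1])),270:370]);k=np.argsort(-abs(d))[:6]
        print(dx,zt,c.round(1),l.round(1)[0],r.round(1)[0],sorted((270.5+k).tolist()))
go((666.8,-153.8,100),(666.8,-153.8,62))
cv2.imwrite('pics/c7.png',cv2.resize(im[100:300,220:420,::-1],None,fx=2.5,fy=2.5))
```

```text
t 19.9833 pos [679.9 -11.1 172.9] F [-0.5  0.1 -1.5] op 8.9
[[0.001, -0.999, 0.043], [-0.0, 0.043, 0.999], [-1.0, -0.001, -0.0]]
-45 24 [316.9 190.1] 305.4 328.5 [272.5, 294.5, 298.5, 301.5, 307.5, 329.5]
-45 28 [316.9 192.6] 305.0 328.8 [272.5, 273.5, 294.5, 298.5, 299.5, 301.5]
-30 24 [317.  222.2] 305.9 328.1 [270.5, 287.5, 290.5, 303.5, 306.5, 307.5]
-30 28 [316.9 225.6] 305.5 328.4 [287.5, 289.5, 290.5, 306.5, 307.5, 308.5]
-15 24 [317. 252.] 306.3 327.7 [307.5, 308.5, 328.5, 329.5, 351.5, 352.5]
-15 28 [317.  256.2] 306.0 328.0 [307.5, 308.5, 328.5, 329.5, 353.5, 354.5]
t 20.0333 pos [680.  -10.8 173. ] F [ 0.  -1.1 -1. ] op 9.0
[[0.001, -0.999, 0.043], [-0.0, 0.043, 0.999], [-1.0, -0.001, -0.0]]
(666.8, -153.8, 100) -> [73.0, 7.1, -143.4]
(666.8, -153.8, 62) -> [111.0, 7.1, -143.4]
```

View pics/c7.png

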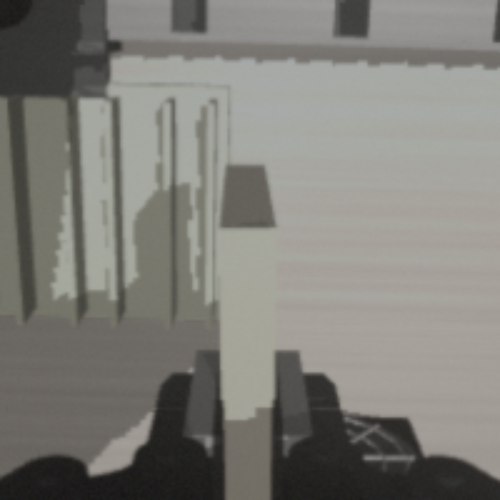

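The held plate is seen within 0.7 mm of the tool centre and its near end is where expected (row 191), so I'll go to slot 0.

Request:
step_arm([
  [255,[0,3,-35],1.3],
  [255,[0,6,-70],1.3],
  [255,[0,7,-105],1.3],
  [255,[0,7,-144],1.3],
  [255,[25,7,-144],1.3],
  [255,[55,7,-144],1.3],
  [255,[78,7,-144],1.3],
  [255,[78,7,-144],1.3],
  [255,[78,7,-144],1.3],
  [255,[78,7,-144],1.3],
])

```text
t: 20.87
tool_pos: [667.9, -153.7, 96.2]
ee_rot: [-0.484, 0.515, 0.483, 0.516]
force: [-0.2, -0.6, -0.6]
opening: 8.8
```

Run:
```python
from h import *
go((666.8,-154.6,56))
```

```text
t 20.8667 pos [ 667.9 -153.7   96.2] F [-0.2 -0.6 -0.6] op 8.8
[[0.002, -0.998, 0.064], [-0.001, 0.064, 0.998], [-1.0, -0.002, -0.001]]
(666.8, -154.6, 56) -> [40.2, 1.1, -0.9]
```

Request:
step_arm([
  [255,[4,1,-1],0],
  [255,[8,1,-1],0],
  [255,[14,1,-1],0],
  [255,[20,1,-1],0],
  [255,[26,1,-1],0],
  [255,[31,1,-1],0],
  [255,[31,1,-1],0],
  [255,[31,1,-1],0],
])

```text
t: 21.53
tool_pos: [665.6, -154.0, 62.2]
ee_rot: [-0.483, 0.516, 0.484, 0.515]
force: [-0.7, 0.5, -0.9]
opening: 8.9
```

Request:
step_arm([
  [255,[3,0,0],0],
  [255,[6,0,0],0],
  [255,[9,0,0],0],
  [255,[9,0,0],0],
  [255,[9,0,0],0],
  [255,[9,0,0],0],
])

```text
t: 22.03
tool_pos: [666.8, -154.7, 56.2]
ee_rot: [-0.484, 0.516, 0.483, 0.516]
force: [-2.0, -0.6, 5.7]
opening: 8.9
```

Contact of about 6 N at the expected depth, so the plate is seated. Release, lift, and go on to plate B.

Request:
step_arm([
  [230,[-1,0,0],0],
  [210,[-1,0,0],0],
  [187,[-1,0,0],0],
  [187,[-1,0,0],0],
  [187,[-1,0,0],0],
  [187,[-15,0,0],0],
  [187,[-45,0,0],0],
  [187,[-80,0,0],0],
  [187,[-80,0,0],0],
])

```text
t: 22.78
tool_pos: [670.0, -155.5, 142.9]
ee_rot: [-0.488, 0.514, 0.48, 0.518]
force: [0.8, -0.9, 2.2]
opening: 23.0
```

Request:
step_arm([
  [145,[0,32,-18],-2],
  [145,[0,64,-36],-4.2],
  [145,[0,96,-54],-4.2],
  [145,[0,128,-72],-4.2],
  [145,[0,160,-90],-4.2],
  [145,[0,192,-108],-4.2],
  [145,[0,227,-128],-4.2],
  [145,[0,227,-128],-4.2],
  [145,[0,227,-128],-4.2],
  [145,[0,227,-128],-4.2],
])

```text
t: 23.62
tool_pos: [431.9, -267.6, 134.5]
ee_rot: [0.502, -0.498, -0.502, -0.498]
force: [-0.5, 0.2, 0.2]
opening: 36.9
```

Run:
```python
from h import *
go((431.7,-268.4,53.5))
t=cv2.cvtColor(snap('top'),4);s=cv2.cvtColor(snap('side'),4);w=cv2.cvtColor(snap('wrist'),4)
cv2.imwrite('pics/c8.png',np.hstack([cv2.resize(t[140:210,335:402],None,fx=4,fy=4)[:280],cv2.resize(s[200:280,335:415],(280,280)),cv2.resize(w[100:300,190:430],(336,280))]))
```

```text
t 23.6167 pos [ 431.9 -267.6  134.5] F [-0.5  0.2  0.2] op 36.9
[[0.001, -1.0, -0.008], [-0.0, -0.008, 1.0], [-1.0, -0.001, -0.0]]
(431.7, -268.4, 53.5) -> [81.0, 0.3, -0.8]
```

View pics/c8.png

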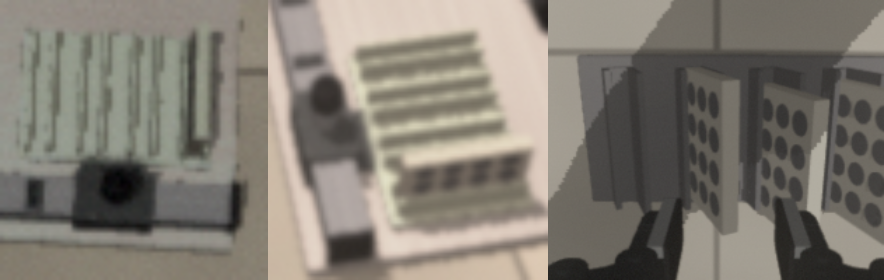

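Plate A stands upright in slot 0, level with the fin ends. Plate B gets the same sequence.

Request:
step_arm([
  [145,[35,0,-1],0],
  [145,[65,0,-1],0],
  [145,[81,0,-1],0],
  [145,[81,0,-1],0],
  [145,[81,0,-1],0],
  [170,[81,0,-3],0],
  [185,[81,0,-6],0],
  [195,[81,0,-10],0],
  [200,[81,0,-14],0],
  [205,[81,0,-17],0],
  [255,[81,0,-18],0],
  [255,[81,0,-18],0],
])

```text
t: 24.77
tool_pos: [432.5, -285.4, 55.1]
ee_rot: [0.503, -0.497, -0.502, -0.498]
force: [-0.2, 5.7, 7.3]
opening: 10.2
```

Request:
step_arm([
  [255,[0,0,0],0],
  [255,[0,0,0],0],
  [255,[0,0,0],0],
  [255,[0,0,0],0],
  [255,[-20,0,0],0],
  [255,[-50,0,0],0],
  [255,[-85,0,0],0],
  [255,[-110,0,0],0],
  [255,[-110,0,0],0],
  [255,[-110,0,0],0],
  [255,[-110,0,0],0],
])

```text
t: 25.68
tool_pos: [431.1, -285.5, 162.3]
ee_rot: [-0.502, 0.498, 0.503, 0.498]
force: [0.6, 0.1, -2.0]
opening: 9.1
```

```bash
cat >> h.py <<'E'
def held():
    P=optics.camera_params('wrist');s,R=st();p=np.array(s['tool_pos'])
    im=snap('wrist');g=cv2.GaussianBlur(cv2.cvtColor(im,cv2.COLOR_RGB2GRAY).astype(np.float32),(3,3),0)
    for dx in(-35,-15):
        X=p+R@np.array([-26,-dx,0]);c=proj(P,X);l=proj(P,X+R@[0,0,-5]);r=proj(P,X+R@[0,0,5])
        d=np.diff(g[int(round(c[1])),285:350]);k=np.argsort(-abs(d))[:5]
        print('row',c[1].round(1),'expect',l.round(1)[0],r.round(1)[0],'edges',sorted((285.5+k).tolist()))
    X=p+R@np.array([-26,45,0]);c=proj(P,X);d=np.diff(g[150:240,int(c[0])]);k=np.argsort(-abs(d))[:4]
    print('end expect row',c[1].round(1),sorted((150.5+k).tolist()))
E
python3 - <<'E'
from h import *
held();go((669.4,-114.5,165),(669.4,-114.5,90))
E
```

```text
t 25.6833 pos [ 431.1 -285.5  162.3] F [ 0.6  0.1 -2. ] op 9.1
[[-0.001, -1.0, -0.009], [0.001, -0.009, 1.0], [-1.0, 0.001, 0.001]]
row 213.2 expect 305.5 328.3 edges [306.5, 307.5, 329.5, 330.5, 334.5]
row 254.0 expect 306.1 327.8 edges [295.5, 307.5, 308.5, 328.5, 329.5]
end expect row 191.2 [163.5, 187.5, 188.5, 189.5]
t 25.7333 pos [ 430.7 -285.   161.4] F [-0.5  0.6 -1.2] op 8.6
[[-0.003, -1.0, -0.009], [0.002, -0.009, 1.0], [-1.0, 0.003, 0.002]]
(669.4, -114.5, 165) -> [-3.9, -240.2, 168.4]
(669.4, -114.5, 90) -> [71.1, -240.4, 168.3]
```

Request:
step_arm([
  [255,[-4,-32,22],2],
  [255,[-4,-64,44],4.3],
  [255,[-4,-96,66],4.3],
  [255,[-4,-128,88],4.3],
  [255,[-4,-160,110],4.3],
  [255,[-4,-192,132],4.3],
  [255,[-4,-224,154],4.3],
  [255,[-4,-241,168],4.3],
  [255,[20,-241,168],4.3],
  [255,[50,-241,168],4.3],
  [255,[66,-241,168],4.3],
  [255,[66,-241,168],4.3],
])

```text
t: 26.73
tool_pos: [666.0, -113.6, 87.9]
ee_rot: [-0.479, 0.519, 0.488, 0.513]
force: [-1.3, 0.4, -1.7]
opening: 9.5
```

Request:
step_arm([
  [255,[0,0,0],0],
  [255,[0,0,0],0],
  [255,[0,0,0],0],
])

```text
t: 26.98
tool_pos: [672.0, -115.8, 99.2]
ee_rot: [-0.484, 0.516, 0.482, 0.517]
force: [0.8, -0.7, -1.2]
opening: 8.9
```

Run:
```python
from h import *
go((670.4,-114.5,57))
```

```text
t 26.9833 pos [ 672.  -115.8   99.2] F [ 0.8 -0.7 -1.2] op 8.9
[[0.003, -0.998, 0.066], [-0.001, 0.066, 0.998], [-1.0, -0.003, -0.001]]
(670.4, -114.5, 57) -> [42.2, 1.8, 1.2]
```

Request:
step_arm([
  [255,[0,1,0.5],0],
  [255,[0,1,0.5],0],
  [255,[8,1,0.5],0],
  [255,[14,1,0.5],0],
  [255,[18,1,0.5],0],
  [255,[18,1,0.5],0],
  [255,[18,1,0.5],0],
  [255,[18,1,0.5],0],
])

```text
t: 27.65
tool_pos: [670.0, -114.7, 79.0]
ee_rot: [-0.483, 0.516, 0.483, 0.516]
force: [0.5, -0.5, -1.7]
opening: 9.2
```

Run:
```python
from h import *
go((670.4,-114.5,56))
```

```text
t 27.65 pos [ 670.  -114.7   79. ] F [ 0.5 -0.5 -1.7] op 9.2
[[-0.0, -0.998, 0.066], [0.0, 0.066, 0.998], [-1.0, 0.0, 0.0]]
(670.4, -114.5, 56) -> [23.0, -0.4, 0.2]
```

Request:
step_arm([
  [255,[4,0,0],0],
  [255,[8,0,0],0],
  [255,[12,0,0],0],
  [255,[16,0,0],0],
  [255,[20,0,0],0],
  [255,[24,0,0],0],
  [255,[24,0,0],0],
  [255,[24,0,0],0],
  [255,[24,0,0],0],
])

```text
t: 28.4
tool_pos: [670.0, -114.9, 57.7]
ee_rot: [-0.484, 0.516, 0.483, 0.516]
force: [-3.5, 0.7, 6.6]
opening: 8.9
```

Request:
step_arm([
  [230,[-1,0,0],0],
  [210,[-1,0,0],0],
  [187,[-1,0,0],0],
  [187,[-1,0,0],0],
  [187,[-1,0,0],0],
  [187,[-15,0,0],0],
  [187,[-45,0,0],0],
  [187,[-78,0,0],0],
  [187,[-78,0,0],0],
])

```text
t: 29.15
tool_pos: [674.0, -115.7, 141.6]
ee_rot: [-0.487, 0.514, 0.479, 0.519]
force: [1.6, -0.9, 1.5]
opening: 22.6
```

Request:
step_arm([
  [145,[0,32,-17],-2],
  [145,[0,64,-34],-4.2],
  [145,[0,96,-51],-4.2],
  [145,[0,128,-68],-4.2],
  [145,[0,160,-85],-4.2],
  [145,[0,192,-102],-4.2],
  [145,[0,221,-120],-4.2],
  [145,[0,221,-120],-4.2],
  [145,[0,221,-120],-4.2],
  [145,[0,221,-120],-4.2],
  [145,[0,221,-120],-4.2],
])

```text
t: 30.07
tool_pos: [442.8, -219.6, 133.5]
ee_rot: [0.502, -0.498, -0.502, -0.498]
force: [0.2, 0.5, 0.1]
opening: 37.0
```

Run:
```python
from h import *
go((441.2,-220.4,54))
```

```text
t 30.0667 pos [ 442.8 -219.6  133.5] F [0.2 0.5 0.1] op 37.0
[[0.001, -1.0, -0.008], [-0.0, -0.008, 1.0], [-1.0, -0.001, -0.0]]
(441.2, -220.4, 54) -> [79.5, 1.7, -0.7]
```

Request:
step_arm([
  [145,[35,2,-1],0],
  [145,[65,2,-1],0],
  [145,[80,2,-1],0],
  [145,[80,2,-1],0],
  [145,[80,2,-1],0],
  [170,[80,2,-3],0],
  [185,[80,2,-6],0],
  [195,[80,2,-10],0],
  [200,[80,2,-14],0],
  [205,[80,2,-17],0],
  [255,[80,2,-18],0],
  [255,[80,2,-18],0],
])

```text
t: 31.07
tool_pos: [440.9, -237.8, 55.3]
ee_rot: [0.502, -0.497, -0.501, -0.499]
force: [-0.4, 4.6, 6.8]
opening: 9.7
```

Request:
step_arm([
  [255,[0,0,0],0],
  [255,[0,0,0],0],
  [255,[0,0,0],0],
  [255,[0,0,0],0],
  [255,[-20,0,0],0],
  [255,[-50,0,0],0],
  [255,[-85,0,0],0],
  [255,[-110,0,0],0],
  [255,[-110,0,0],0],
  [255,[-110,0,0],0],
  [255,[-110,0,0],0],
])

```text
t: 31.98
tool_pos: [439.3, -238.0, 162.3]
ee_rot: [-0.501, 0.499, 0.502, 0.498]
force: [-0.9, -1.0, -1.4]
opening: 9.0
```

Run:
```python
from h import *
held();go((672,-74.4,165),(672,-74.4,90))
```

```text
t 31.9833 pos [ 439.3 -238.   162.3] F [-0.9 -1.  -1.4] op 9.0
[[-0.001, -1.0, -0.007], [0.0, -0.007, 1.0], [-1.0, 0.001, 0.0]]
row 213.2 expect 305.5 328.3 edges [306.5, 307.5, 308.5, 329.5, 342.5]
row 254.0 expect 306.2 327.9 edges [295.5, 307.5, 308.5, 328.5, 329.5]
end expect row 191.2 [165.5, 190.5, 191.5, 192.5]
t 32.0333 pos [ 438.8 -237.6  161.4] F [ 0.5  0.  -2. ] op 9.3
[[-0.003, -1.0, -0.007], [0.002, -0.007, 1.0], [-1.0, 0.003, 0.002]]
(672, -74.4, 165) -> [-3.9, -234.3, 161.6]
(672, -74.4, 90) -> [71.1, -234.5, 161.4]
```

Request:
step_arm([
  [255,[-4,-31,21],2],
  [255,[-4,-62,42],4.3],
  [255,[-4,-93,63],4.3],
  [255,[-4,-124,84],4.3],
  [255,[-4,-155,105],4.3],
  [255,[-4,-186,126],4.3],
  [255,[-4,-215,148],4.3],
  [255,[-4,-234,161],4.3],
  [255,[20,-234,161],4.3],
  [255,[50,-234,161],4.3],
  [255,[66,-234,161],4.3],
  [255,[66,-234,161],4.3],
])

```text
t: 33.03
tool_pos: [667.5, -73.9, 87.9]
ee_rot: [-0.478, 0.52, 0.487, 0.513]
force: [-1.5, -0.3, -2.3]
opening: 8.8
```

Request:
step_arm([
  [255,[14,0,0],0],
  [255,[14,0,0],0],
  [255,[14,0,0],0],
  [255,[14,0,0],0],
  [255,[14,0,0],0],
  [255,[14,0,0],0],
])

```text
t: 33.53
tool_pos: [673.4, -75.4, 84.9]
ee_rot: [-0.483, 0.516, 0.482, 0.517]
force: [-0.9, 0.1, -1.6]
opening: 8.9
```

Run:
```python
from h import *
go((672,-74.4,56))
```

```text
t 33.5333 pos [673.4 -75.4  84.9] F [-0.9  0.1 -1.6] op 8.9
[[0.002, -0.998, 0.068], [-0.001, 0.068, 0.998], [-1.0, -0.002, -0.0]]
(672, -74.4, 56) -> [28.9, 1.6, 1.0]
```

Request:
step_arm([
  [255,[2,1,0.7],0],
  [255,[4,1,0.7],0],
  [255,[8,1,0.7],0],
  [255,[12,1,0.7],0],
  [255,[16,1,0.7],0],
  [255,[20,1,0.7],0],
  [255,[24,1,0.7],0],
  [255,[28,1,0.7],0],
  [255,[30,1,0.7],0],
  [255,[30,1,0.7],0],
  [255,[30,1,0.7],0],
  [255,[30,1,0.7],0],
])

```text
t: 34.53
tool_pos: [671.4, -74.6, 57.6]
ee_rot: [-0.483, 0.517, 0.482, 0.517]
force: [-7.6, 0.8, 12.9]
opening: 9.0
```

Request:
step_arm([
  [230,[-2,0,0],0],
  [210,[-2,0,0],0],
  [187,[-2,0,0],0],
  [187,[-2,0,0],0],
  [187,[-2,0,0],0],
  [187,[-15,0,0],0],
  [187,[-45,0,0],0],
  [187,[-80,0,0],0],
  [187,[-80,0,0],0],
])

```text
t: 35.28
tool_pos: [675.9, -75.2, 143.0]
ee_rot: [-0.487, 0.514, 0.479, 0.519]
force: [1.3, -0.7, 1.8]
opening: 22.8
```

Request:
step_arm([
  [145,[0,32,-16],-2],
  [145,[0,64,-32],-4.2],
  [145,[0,96,-48],-4.2],
  [145,[0,128,-64],-4.2],
  [145,[0,160,-80],-4.2],
  [145,[0,192,-96],-4.2],
  [145,[0,226,-113],-4.2],
  [145,[0,226,-113],-4.2],
  [145,[0,226,-113],-4.2],
  [145,[0,226,-113],-4.2],
  [145,[0,226,-113],-4.2],
])

```text
t: 36.2
tool_pos: [440.0, -171.9, 134.2]
ee_rot: [0.502, -0.498, -0.501, -0.499]
force: [0.7, -0.2, -0.3]
opening: 36.9
```

Run:
```python
from h import *
go((438,-172.5,54))
```

```text
t 36.2 pos [ 440.  -171.9  134.2] F [ 0.7 -0.2 -0.3] op 36.9
[[0.002, -1.0, -0.006], [-0.001, -0.006, 1.0], [-1.0, -0.002, -0.001]]
(438, -172.5, 54) -> [80.2, 2.2, -0.5]
```

Request:
step_arm([
  [145,[35,2,-1],0],
  [145,[65,2,-1],0],
  [145,[80,2,-1],0],
  [145,[80,2,-1],0],
  [145,[80,2,-1],0],
  [170,[80,2,-3],0],
  [185,[80,2,-6],0],
  [195,[80,2,-10],0],
  [200,[80,2,-14],0],
  [205,[80,2,-17],0],
  [255,[80,2,-18],0],
  [255,[80,2,-18],0],
])

```text
t: 37.2
tool_pos: [437.7, -189.6, 55.3]
ee_rot: [0.502, -0.498, -0.501, -0.5]
force: [-0.3, 6.4, 8.3]
opening: 9.6
```

Request:
step_arm([
  [255,[0,0,0],0],
  [255,[0,0,0],0],
  [255,[0,0,0],0],
  [255,[0,0,0],0],
  [255,[-20,0,0],0],
  [255,[-50,0,0],0],
  [255,[-85,0,0],0],
  [255,[-110,0,0],0],
  [255,[-110,0,0],0],
  [255,[-110,0,0],0],
  [255,[-110,0,0],0],
])

```text
t: 38.12
tool_pos: [436.2, -190.0, 162.4]
ee_rot: [-0.501, 0.499, 0.502, 0.499]
force: [0.3, -0.5, -1.4]
opening: 8.9
```

Run:
```python
from h import *
held();go((674.6,-34.4,165),(674.6,-34.4,90))
```

```text
t 38.1167 pos [ 436.2 -190.   162.4] F [ 0.3 -0.5 -1.4] op 8.9
[[-0.001, -1.0, -0.005], [0.0, -0.005, 1.0], [-1.0, 0.001, 0.0]]
row 213.2 expect 305.5 328.3 edges [300.5, 306.5, 307.5, 308.5, 329.5]
row 254.0 expect 306.2 327.9 edges [307.5, 308.5, 309.5, 328.5, 329.5]
end expect row 191.2 [165.5, 190.5, 191.5, 192.5]
t 38.1667 pos [ 435.7 -189.6  161.5] F [-0.1  0.6 -1.8] op 8.9
[[-0.003, -1.0, -0.005], [0.001, -0.005, 1.0], [-1.0, 0.003, 0.001]]
(674.6, -34.4, 165) -> [-3.9, -239.7, 154.0]
(674.6, -34.4, 90) -> [71.1, -239.9, 153.9]
```

Request:
step_arm([
  [255,[-4,-31,20],2],
  [255,[-4,-62,40],4.3],
  [255,[-4,-93,60],4.3],
  [255,[-4,-124,80],4.3],
  [255,[-4,-155,100],4.3],
  [255,[-4,-186,120],4.3],
  [255,[-4,-217,140],4.3],
  [255,[-4,-239,154],4.3],
  [255,[20,-239,154],4.3],
  [255,[50,-239,154],4.3],
  [255,[66,-239,154],4.3],
  [255,[66,-239,154],4.3],
])

```text
t: 39.17
tool_pos: [669.6, -33.6, 87.9]
ee_rot: [-0.478, 0.52, 0.487, 0.514]
force: [-1.4, -0.5, -2.7]
opening: 8.9
```

Request:
step_arm([
  [255,[14,0,0],0],
  [255,[14,0,0],0],
  [255,[14,0,0],0],
  [255,[14,0,0],0],
  [255,[14,0,0],0],
  [255,[14,0,0],0],
])

```text
t: 39.67
tool_pos: [675.6, -34.8, 84.9]
ee_rot: [-0.483, 0.517, 0.482, 0.518]
force: [-0.3, 0.5, -0.8]
opening: 8.8
```

Run:
```python
from h import *
go((674.6,-34.4,56))
```

```text
t 39.6667 pos [675.6 -34.8  84.9] F [-0.3  0.5 -0.8] op 8.8
[[0.002, -0.998, 0.07], [-0.0, 0.07, 0.998], [-1.0, -0.002, -0.0]]
(674.6, -34.4, 56) -> [28.9, 1.1, 0.3]
```

Request:
step_arm([
  [255,[2,1,0],0],
  [255,[4,1,0],0],
  [255,[8,1,0],0],
  [255,[12,1,0],0],
  [255,[16,1,0],0],
  [255,[20,1,0],0],
  [255,[24,1,0],0],
  [255,[28,1,0],0],
  [255,[30,1,0],0],
  [255,[30,1,0],0],
  [255,[30,1,0],0],
  [255,[30,1,0],0],
])

```text
t: 40.67
tool_pos: [673.6, -34.6, 57.7]
ee_rot: [-0.483, 0.517, 0.482, 0.517]
force: [-7.7, 0.3, 12.4]
opening: 8.6
```

Request:
step_arm([
  [230,[-2,0,0],0],
  [210,[-2,0,0],0],
  [187,[-2,0,0],0],
  [187,[-2,0,0],0],
  [187,[-2,0,0],0],
  [187,[-15,0,0],0],
  [187,[-45,0,0],0],
  [187,[-80,0,0],0],
  [187,[-110,10,-15],0],
  [187,[-130,39,-58],0],
  [187,[-130,39,-58],0],
  [187,[-130,39,-58],0],
])

```text
t: 41.67
tool_pos: [631.0, -92.5, 187.5]
ee_rot: [-0.483, 0.517, 0.48, 0.519]
force: [0.8, 0.4, -0.2]
opening: 22.5
```

Request:
step_arm([
  [120,[0,0,0],0],
  [120,[0,0,0],0],
  [120,[0,0,0],0],
  [120,[0,0,0],0],
])

```text
t: 42.0
tool_pos: [630.6, -88.5, 181.5]
ee_rot: [-0.482, 0.517, 0.484, 0.516]
force: [0.0, 0.2, 0.3]
opening: 45.1
```

Run:
```python
from h import *
st();P=optics.camera_params('wrist');im=snap('wrist','w9.png');t=snap('top','top9.png')
np.save('w9.npy',{k:np.array(v) for k,v in P.items()},allow_pickle=True)
a=cv2.resize(im[40:300,150:490,::-1],None,fx=2,fy=2)[:520];b=cv2.resize(t[205:285,200:290,::-1],(120,107))
c=np.zeros((520,800,3),np.uint8);c[:,:680]=a;c[:107,680:]=b;cv2.imwrite('pics/c9.png',c)
```

```text
t 42.0 pos [630.6 -88.5 181.5] F [0.  0.2 0.3] op 45.1
[[-0.003, -0.998, 0.068], [0.001, 0.068, 0.998], [-1.0, 0.003, 0.001]]
```

View pics/c9.png

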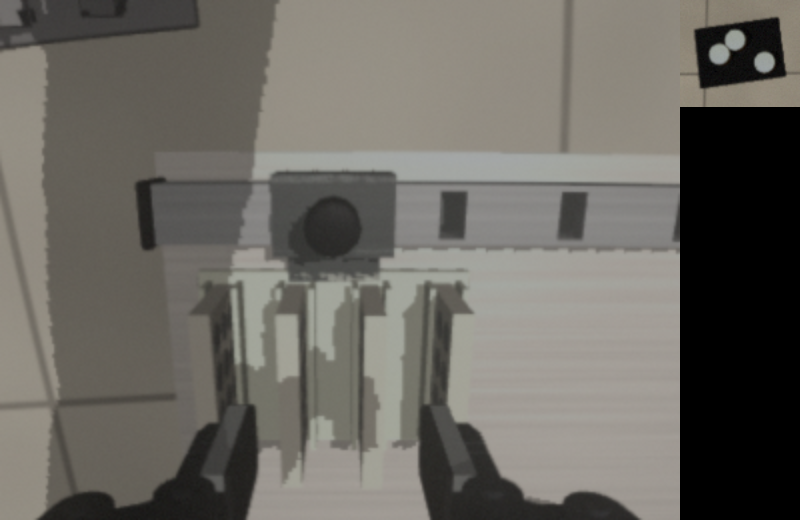

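All four plates stand in their slots. The knob is at crop (332,222), and the jars, one of them shifted, are all still fully on the mat. Computing the knob position and the plates' near ends.

Run:
```python
from h import *
P=np.load('w9.npy',allow_pickle=True).item()
g=cv2.GaussianBlur(cv2.cvtColor(cv2.imread('pics/w9.png'),6),(3,3),0)
m=((g[120:185,285:350]<50)*255).astype(np.uint8);n,l,s,c=cv2.connectedComponentsWithStats(m);i=1+np.argmax(s[1:,4]);print('blob',s[i],c[i]+[285,120])
for f in(P,):
    k=onz(P,*(c[i]+[285,120]),94);print('knob',k.round(1),onz(P,316,151,94).round(1))
uy=np.array([.067,.998]);ux=np.array([.998,-.067])
for u0,u1,v in[(190,217,313),(275,300,315),(360,386,315),(444,472,313)]:
    q=onz(P,150+(u0+u1)/4,40+v/2,81);print('plate near end',q.round(1),'centre',(q[:2]+45*ux).round(1))
for n,u,v,z in[('hole2',453,215,42),('hole3',572,215,42)]:print(n,onz(P,150+u/2,40+v/2,z).round(1))
t=cv2.imread('pics/top9.png');Pt=optics.camera_params('top')
mm=((t[205:275,205:285].min(2)>120)*255).astype(np.uint8);n,l,s,c=cv2.connectedComponentsWithStats(mm)
ce=np.array([426,279]);
for i in range(1,n):
    if 60<s[i,4]<400:
        q=onz(Pt,*(c[i]+[205,205]),40)[:2];print('jar',s[i,4],q.round(),'mat xy',((q-ce)@[.99,.132]).round(),((q-ce)@[-.132,.99]).round())
go((586.4,-93,110),(586.4,-93,70))
```

```text
blob [ 17  19  28  29 535] [314.44672897 154.57570093]
knob [586.2 -88.1  94. ] [583.4 -86.6  94. ]
plate near end [ 621.7 -147.4   81. ] centre [ 666.6 -150.4]
plate near end [ 625.2 -109.8   81. ] centre [ 670.1 -112.8]
plate near end [627.8 -71.4  81. ] centre [672.7 -74.5]
plate near end [629.5 -33.2  81. ] centre [674.4 -36.2]
hole2 [590.7 -27.5  42. ]
hole3 [594.4  32.1  42. ]
jar 322 [436. 300.] mat xy 13.0 20.0
jar 62 [402. 382.] mat xy -10.0 106.0
jar 166 [401. 215.] mat xy -33.0 -60.0
jar 116 [351. 376.] mat xy -62.0 106.0
jar 286 [346. 198.] mat xy -90.0 -70.0
t 42.1 pos [630.7 -88.7 182. ] F [ 0.8 -1.3 -1. ] op 45.2
[[-0.002, -0.998, 0.068], [0.001, 0.068, 0.998], [-1.0, 0.002, 0.001]]
(586.4, -93, 110) -> [72.1, 43.8, -7.3]
(586.4, -93, 70) -> [112.1, 43.7, -7.3]
```

The plate centres lie within about 1 mm of the rack's midline. The knob is at (586.8,-87.5) and the hole spacing is 59.7 mm, which checks. Going to the knob.

Request:
step_arm([
  [120,[0,22,-1],0],
  [120,[0,44,-2],0],
  [120,[25,44,-2],0],
  [120,[55,44,-2],0],
  [120,[85,44,-2],0],
  [120,[105,44,-2],0],
  [120,[115,44,-2],0],
  [120,[116,44,-2],0],
  [120,[116,44,-2],0],
  [120,[116,44,-2],0],
], grip_force=70)

```text
t: 42.93
tool_pos: [588.2, -88.7, 69.1]
ee_rot: [-0.483, 0.516, 0.482, 0.518]
force: [0.4, 0.5, -0.2]
opening: 44.9
```

Run:
```python
from h import *
go((586.8,-87.5,65))
P=optics.camera_params('wrist');im=snap('wrist','w10.png');g=cv2.cvtColor(im,6)
print([proj(P,(586.8,-87.5+d,94)).round() for d in(-12,0,12)])
```

```text
t 42.9333 pos [588.2 -88.7  69.1] F [ 0.4  0.5 -0.2] op 44.9
[[0.003, -0.998, 0.069], [-0.001, 0.069, 0.998], [-1.0, -0.003, -0.001]]
(586.8, -87.5, 65) -> [4.1, 1.5, 1.1]
[array([295., 280.]), array([320., 278.]), array([345., 277.])]
```

Request:
step_arm([
  [150,[3,1,1],0],
  [170,[3,1,1],0],
  [220,[3,1,1],0],
  [220,[3,1,1],0],
  [220,[3,1,1],0],
  [220,[3,1,1],0],
  [220,[3,1,1],0],
  [220,[3,1,1],0],
])

```text
t: 43.65
tool_pos: [586.5, -87.7, 65.5]
ee_rot: [-0.483, 0.517, 0.482, 0.517]
force: [-0.8, 0.3, 5.8]
opening: 22.3
```

Request:
step_arm([
  [220,[-4,0,0],0],
  [220,[-8,0,0],0],
  [220,[-12,0,0],0],
  [220,[-15,0,0],0],
  [220,[-15,0,0],0],
  [220,[-15,0,0],0],
  [220,[-15,0,0],0],
])

```text
t: 44.23
tool_pos: [586.3, -87.6, 78.6]
ee_rot: [-0.482, 0.517, 0.482, 0.517]
force: [5.2, -1.5, -7.2]
opening: 22.1
```

The pin is up, with a spring force of about 7 N for a 13 mm lift. Sliding gently.

Request:
step_arm([
  [220,[-1,0,1],0],
  [220,[-1,0,3],0],
  [220,[-1,0,6],0],
  [220,[-1,0,10],0],
  [220,[-1,0,15],0],
  [220,[-1,0,21],0],
  [220,[-1,0,27],0],
  [220,[-1,0,33],0],
  [220,[-1,0,39],0],
  [220,[-1,0,45],0],
  [220,[-1,0,51],0],
  [220,[-1,0,57],0],
])

```text
t: 45.23
tool_pos: [590.2, -31.4, 79.5]
ee_rot: [-0.483, 0.518, 0.482, 0.517]
force: [4.9, -3.0, -7.8]
opening: 21.9
```

Request:
step_arm([
  [220,[0,0,6],0],
  [220,[0,0,12],0],
  [220,[0,0,18],0],
  [220,[0,0,24],0],
  [220,[0,0,30],0],
  [220,[0,0,36],0],
  [220,[0,0,41],0],
  [220,[0,0,45],0],
  [220,[0,0,48],0],
  [220,[0,0,50],0],
  [220,[0,0,50],0],
  [220,[0,0,50],0],
])

```text
t: 46.23
tool_pos: [593.8, 19.0, 79.5]
ee_rot: [-0.483, 0.517, 0.482, 0.517]
force: [5.7, -1.2, -8.0]
opening: 22.3
```

Request:
step_arm([
  [220,[0,0,0],0],
  [220,[0,0,0],0],
])

```text
t: 46.4
tool_pos: [593.8, 19.0, 79.5]
ee_rot: [-0.482, 0.517, 0.482, 0.517]
force: [6.2, -1.2, -7.9]
opening: 22.0
```

Run:
```python
from h import *
go((594.2,32.2,79));print(np.linalg.norm(np.array(get_state()['tool_pos'])[:2]-[586.4,-87.6]))
```

```text
t 46.4 pos [593.8  19.   79.5] F [ 6.2 -1.2 -7.9] op 22.0
[[0.0, -0.998, 0.07], [-0.0, 0.07, 0.998], [-1.0, -0.0, -0.0]]
(594.2, 32.2, 79) -> [0.5, 0.5, 13.2]
106.89315650162446
```

Moved 106.9 mm so far, so 13 mm is left. Then I lower and release.

Request:
step_arm([
  [220,[0,0,3],0],
  [220,[0,0,7],0],
  [220,[0,0,10],0],
  [220,[0,0,12],0],
  [220,[0,0,13],0],
  [220,[0,0,13],0],
  [220,[0,0,13],0],
  [220,[0,0,13],0],
])

```text
t: 47.07
tool_pos: [594.7, 31.6, 79.5]
ee_rot: [-0.483, 0.517, 0.482, 0.517]
force: [5.3, -1.7, -6.9]
opening: 21.9
```

Request:
step_arm([
  [220,[3,0,0],0],
  [220,[6,0,0],0],
  [220,[9,0,0],0],
  [220,[12,0,0],0],
  [220,[14,0,0],0],
  [220,[14,0,0],0],
  [220,[14,0,0],0],
])

```text
t: 47.65
tool_pos: [594.7, 31.7, 66.2]
ee_rot: [-0.483, 0.517, 0.482, 0.517]
force: [5.7, -0.8, -4.4]
opening: 21.8
```

The pin is in the hole: z is back to 66.2 and only the 4 N home spring is felt. Releasing, backing off upward and looking.

Request:
step_arm([
  [200,[1,0,0],0],
  [170,[1,0,0],0],
  [140,[1,0,0],0],
  [120,[1,0,0],0],
  [120,[1,0,0],0],
  [120,[1,0,0],0],
  [120,[-15,0,0],0],
  [120,[-50,0,0],0],
  [120,[-90,0,0],0],
  [120,[-115,-25,0],0],
  [120,[-115,-45,0],0],
  [120,[-115,-45,0],0],
])

```text
t: 48.65
tool_pos: [643.3, 28.6, 183.8]
ee_rot: [-0.484, 0.515, 0.48, 0.519]
force: [0.0, -0.5, -0.4]
opening: 45.3
```

Request:
step_arm([
  [120,[0,0,0],0],
  [120,[0,0,0],0],
  [120,[0,0,0],0],
  [120,[0,0,0],0],
])

```text
t: 48.98
tool_pos: [638.0, 29.3, 180.6]
ee_rot: [-0.482, 0.517, 0.483, 0.517]
force: [0.4, 0.4, -0.1]
opening: 45.2
```

Run:
```python
from h import *
st();P=optics.camera_params('wrist');im=snap('wrist','w11.png');sd=snap('side');t=snap('top','top11.png')
np.save('w11.npy',{k:np.array(v) for k,v in P.items()},allow_pickle=True)
g=cv2.GaussianBlur(cv2.cvtColor(im,7),(3,3),0)
m=((g[120:185,285:350]<50)*255).astype(np.uint8);n,l,s,c=cv2.connectedComponentsWithStats(m);i=1+np.argmax(s[1:,4]);q=c[i]+[285,120];print('blob',s[i],q,onz(P,*q,94).round(1))
a=cv2.resize(im[60:280,170:470,::-1],None,fx=1.5,fy=1.5);b=cv2.resize(sd[140:270,310:440,::-1],(340,340))[:330]
d=cv2.resize(t[200:290,200:300,::-1],None,fx=2.7,fy=2.7)[:243]
o=np.zeros((580,790,3),np.uint8);o[:330,:450]=a;o[:330,450:]=b;o[335:335+d.shape[0],:d.shape[1]]=d
f=cv2.resize(t[95:205,270:400,::-1],None,fx=2.1,fy=2.1);o[335:335+f.shape[0],300:300+f.shape[1]]=f
cv2.imwrite('pics/c11.png',o)
```

```text
t 48.9833 pos [638.   29.3 180.6] F [ 0.4  0.4 -0.1] op 45.2
[[-0.002, -0.998, 0.069], [0.0, 0.069, 0.998], [-1.0, 0.002, 0.0]]
blob [ 19  20  27  29 410] [316.22682927 156.67804878] [595.4  31.   94. ]
```

View pics/c11.png

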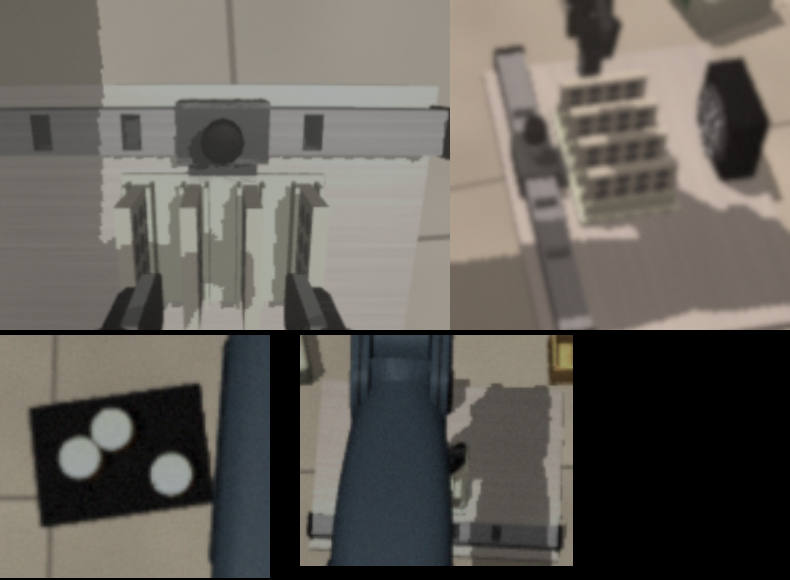

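The last view shows all four plates upright in the rack, with the knob at (595.4,31.0), 1.6 mm from the predicted hole. The jars are on the mat and the gripper is clear. Handing in.

```bash
python3 -c "
from bench import robot;print(robot.hand_in())"
```

```text
the job is handed in; nothing more can be done
None
```

The job is done and handed in at about 49 s of robot time.

**What I did:** I moved the three jars from the dryer's bed to the mat. The four plates went upright into rack slots 0–3, each pressed down to floor contact (about 6–13 N) while the rack was still locked. Then I pulled the knob up about 13 mm, slid the rack two holes along and let the plunger down.

**Last checks:**
- **Plates:** all four stand in their slots. Before the slide, their centres measured within about 1 mm of the rack's midline.
- **Rack and plunger:** the knob was seen at (595, 31), 1–2 mm from the predicted hole. Just before release, the knob was about 0.7 mm above its gripped height at the first hole, with only the 4 N home spring force. I inferred from this that the plunger dropped home; I didn't measure it after letting go.
- **Jars:** at least one jar shifted on the mat during the run. All three still stand fully on the mat, though two look close to touching.
- **One disagreement:** my rough estimate of the plate-top spacing came out about 38 mm instead of 40 mm. I put this down to hand-picked pixels, since the fins measured 40 mm.
- **Bystanders:** the arm's path stayed away from the flask and the beaker.

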